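# Spent lock cells into the jar, lid screwed home

### The job

Put the two spent door-lock cells from the compartments of the ceramic tray into the jar and leave the key fob where it is. Then close the jar: set its lid level on the neck so that it rests on top of the threads, turn it backwards (anticlockwise seen from above) until it drops in between the thread starts, and screw it clockwise until it stops, fully home on its seal, and let go. Do not push the phone, the power bank or the earbud case about.

Things in the scene. Friction and masses are not known exactly. Their poses are not given: they have to be found in the camera images.
- jar: Clear straight-sided jar, open at the start, stuck upright to the shelf with gel pads: it can neither move nor turn. Origin at the centre of its underside, z up; its yaw varies. Body 56 mm across, 64 mm high, inner floor 4 mm up; above it a neck 45 mm across outside, 38 mm inside, rising to 86 mm.
- jar_rim (a point): Centre of the jar's mouth at the top of its black rubber seal ring, 89 mm above the shelf. The ring lies on the neck, is 38 to 44 mm across and springy: it gives 2 mm under 6 N, 2.5 mm at most.
- thread_start (a point): Start of one of three equal raised grey threads, 120 degrees apart round the neck, 3 mm proud (52 mm across). It lies on the jar's +x axis. From its start a thread runs 84 degrees clockwise seen from above; it is 2.5 mm thick, and its upper face falls evenly from 78.5 to 74 mm above the shelf. This point is mid-thickness, 77 mm above the shelf.
- thread_stop (a point): Upright stop rib at the lower end of that thread, 84 to 92 degrees clockwise of its start and 68 to 78.5 mm above the shelf. It stops a lug that rides on top of the thread as well as one under it. There is one at the end of each thread.
- thread_gap (a point): Middle of the clear gap, 28 degrees wide, between that thread's start and the rib that ends the neighbouring thread; it lies 14 degrees anticlockwise of the jar's +x axis. Here a lid lug drops in. There are three such gaps, 120 degrees apart.
- lid_mid (a point): Grey fluted screw lid, 60 mm across, 30 mm high, some 45 g, loose, right way up (open side down) on the shelf. Point on its axis, 15 mm above its lower edge; z up, x towards a lug. Inside 54 mm across, 20 mm deep. This point's height above the shelf: 87.5 to 91.5 mm resting on the threads, 84 mm dropped into the gaps, 82 mm screwed home. Friction then keeps it tight.
- lid_lug (a point): One of the lid's three inside lugs, 120 degrees apart, each under a raised radial rubber bar on its top. A lug is 5 mm wide (11 degrees), 2 to 5 mm above the lower edge, and stands in to a circle 47 mm across. From the gap to the stop the lid turns about 92 degrees clockwise, the second half drawing on the seal; home is with the lugs 78 degrees clockwise of the thread starts.
- cell_a_mid (a point): One of the two spent lock cells: a grey cylinder 17 mm in diameter, 34.5 mm long with a small nub on top, some 17 g, standing upright in a compartment of the tray. This point is at its centre, half-way up.
- cell_b_mid (a point): The other spent lock cell, same size and look. This point is at its centre, half-way up.
- tray: Blue-glazed ceramic tray, 75 mm by 190 mm by 16 mm high, walls and floor 5 mm thick, fixed to the shelf; two cross walls divide it into three compartments in a row along its y axis, centred at y = -60, 0 and +60 mm. Origin at the centre of its underside. Each compartment holds one thing: a cell, a cell and the key fob, in any order.
- fob: Aluminium key fob, 30 mm by 28 mm by 10 mm with a thin steel split ring, lying flat in one compartment. Origin at the centre of its underside. It stays there.
- phone: Black glass smartphone lying face-down, 150 mm by 72 mm by 8 mm, long along its x axis. Origin at the centre of its underside.
- power_bank: Grey plastic power bank lying flat, 130 mm by 68 mm by 16 mm, long along its x axis. Origin at the centre of its underside.
- earbud_case: White rounded earbud case, 46 mm by 60 mm by 24 mm. Origin at the centre of its underside.

How it is judged:
On the way, in this order (a step that is already met when the one before it is completed fails the run):
1. both spent cells lie inside the jar (horizontal distance between each of cell_a_mid, cell_b_mid and jar below 0.025 m and height (world z) of each of cell_a_mid, cell_b_mid below 0.068 m), for 0.2 s.
2. the lid rests level on top of the threads, not yet caught (horizontal distance between lid_mid and jar below 0.004 m and angle between lid_mid's own z axis and vertical below 0.1 rad and z of lid_mid in the frame of jar between 0.0865 and 0.0935 m and contact force between lid and jar above 0.1 N), for 0.2 s.
3. turned back, the lid has dropped level between the thread starts (horizontal distance between lid_mid and jar below 0.004 m and angle between lid_mid's own z axis and vertical below 0.1 rad and z of lid_mid in the frame of jar below 0.0855 m), for 0.1 s.
At the end, for the whole second after the job is handed in: The lid sits level (within 3 degrees) and centred (3 mm) on the jar, drawn down on its seal to within 1 mm of the fully home height (82 mm) and stays there by its thread when let go; both cells are inside the jar; the key fob is still within 15 mm of its place in the tray (all of step 1 and z of lid_mid in the frame of jar between 0.08 and 0.083 m and horizontal distance between lid_mid and jar below 0.003 m and angle between lid_mid's own z axis and vertical below 0.05 rad and distance of fob from where it was at the start of the episode below 0.015 m); the robot touches nothing.
It fails at once if the phone is pushed more than 15 mm (distance of phone from where it was at the start of the episode above 0.015 m).
It fails at once if the power bank is pushed more than 15 mm (distance of power_bank from where it was at the start of the episode above 0.015 m).
It fails at once if the earbud case is pushed more than 15 mm (distance of earbud_case from where it was at the start of the episode above 0.015 m).
It fails at once if the key fob is pushed more than 15 mm (distance of fob from where it was at the start of the episode above 0.015 m).
It also fails if it takes over 72 s, if anything falls off the work surface, if the arm or the gripper's body presses on something with over 40 N, if the wrist force passes 120 N, or if a joint passes its speed limit or range.

### The arm

A 7-joint arm with a two-finger parallel gripper is mounted at the origin on the work surface. World frame = base frame: x ahead of the robot, y to its left, z up, the work surface at z = 0. Lengths are in m, angles in rad, forces in N, time in s.
With the tool pointing down it reaches from about 0.35 to 0.9 m from the base axis. Payload 8.1 kg.
Tool frame: the origin (TCP) lies midway between the tips of the shut fingers; the grasp point (between the pads) lies 19 mm behind it; z points along the fingers, y is the line along which they close (so a half turn about z gives the same grasp; the last joint's range is limited). The gripper opens to 92 mm and grips with 3 to 60 N. Pads are 19 mm wide; open, the fingers measure 130 mm over their backs; the gripper's body (75 mm by 190 mm) begins 47 mm behind the grasp point.
Start: joints at [1.092, 0.434, 0.025, 1.573, -0.012, 1.134, -0.075], TCP at [0.229, -0.581, 0.227] pointing down, gripper open.
Joint ranges: [-2.62, 2.62], [-0.44, 2.09], [-1.27, 1.32], [0.08, 2.57], [-1.32, 4.46], [0.12, 2], [-2.74, 2.74]. Speed limits (rad/s): [2.22, 2.22, 3.01, 3.01, 3.14, 3.14, 3.14].

### API

Orientations are given as a rotation vector (axis times angle).
In Python, from cell import arm gives the robot as it stands.
- The arm moves only by the tool move_arm, never from a script. Its argument "motion" is a list of rows, each an object of numbers: "tx", "ty", "tz": the shift along the tool's x, y, z normalised to -1 to 1, where 1 is 1000 mm; "twist": the turn about the tool's z normalised to -1 to 1, where 1 is pi/2 rad. In form: [{"tx": .., "ty": .., "tz": .., "twist": ..}, ...]. A call has 1 to 12 rows; each row shifts and turns the commanded pose from where the row before left it, along the tool's axes as they then stand; what a row does not reach is not made up. A row lasts 1/10 s, in which the tool goes at most 50 mm and 8.59 degrees, less where a joint would pass 70% of its speed; a pose out of reach is approached as far as the arm can. A call with a number of a shift or a turn outside -1 to 1 is refused whole. A call with a gripper value outside its range is refused whole. "gripper" is the gripper's target within -1 to 1 (shut at 1, half-way at 0, fully open at -1), set as the call begins (left out, the last holds). The fingers move at their own pace and stop on an object; "squeeze" is the grip in N (left out, the last holds). Time passes only in rows, so rows that do not move let the fingers close. It gives the time, the measured TCP pose, the force, the opening and the grip force at its end, in the units of the state.
- arm.observe(): the state, without advancing time (a new reading comes with each control period).
- arm.get_image(name): name is "side" or "top" or "wrist"; returns the picture (384x512x3 uint8, red, green, blue); there is no depth.
- arm.calibration(name): a dict with "K" (3x3 intrinsics, pixels), "k1" (the pictures are not rectified: a ray, as slopes to the right and down, at radius r is drawn at 1 + k1 r^2 times it, then the intrinsics apply), "T" (4x4, takes a point from camera to world coordinates). Camera axes: x right, y down, z forward; pixel columns grow to the right and rows downward; lengths in m; the calibration is good to about 2 mm. A picture is of the moment at which its call begins: read the wrist's pose just before it. calibration takes no time and is no camera call; for the wrist camera it gives the pose at the moment of the call.
- arm.sign_off(): hands the job in; it is judged then, once.
Trained networks look in the newest picture that a camera, given by its name, has taken for a name from the list of things; names that differ only in an ending like _2 or _b are one class to them, and where a whole thing is asked for, a point or a joint stands for the part that bears it (a point fixed in the world has none). Each returns a list of dicts, best first, with "conf" (0 to 1); they miss things now and then, are a little off and sometimes report something else, mostly with a low value. They report only what shows in the picture. A call takes as long as a camera call.
- arm.look_for(camera, query): "point" ([column, row] as shares, 0 to 1, of the picture: columns of its width, rows of its height, amid what is visible of it).
- arm.regions_of(camera, query): "region" (384x512 bool, what is visible of it) and "point" ([column, row] as shares, 0 to 1, of the picture: columns of its width, rows of its height, amid what is visible of it).
- arm.place_of(camera, query): "point" ([column, row] as shares, 0 to 1, of the picture: columns of its width, rows of its height: a listed point, or the origin of a listed thing).
The state is a dict: "clock": time; "joints": joint angles; "dq": joint speeds; "joint_efforts": joint torques, N m; "position": TCP position; "ee_rot": TCP orientation; "force": force on the tool from outside, world axes, zero at the start; "ft_torque": the same for the moment, N m; "width": opening from 0.0 (shut) to 1.0 (fully open); "gripper_force": force on a finger pad.
Only numpy, scipy, OpenCV 4.12 (cv2) and the standard library are available. Lean on these libraries where they do the work, as an engineer would, in place of code of your own. Each camera call takes 0.05 s, during which the arm holds its last target. There are 200 camera calls.

## Working session

There is one attempt and no reset: what is moved stays moved. The work goes in short steps, Python scripts to look and compute and a tool call to move; the robot and the scene stay as the last step left them, time stands still between calls to the robot, and variables do not carry over. Pictures are saved under pics/ and viewed, at most 12 in all, crops included, and the job is handed in when it is done.

Besides the shell and the picture viewer there is one more tool, called after "Request:" as name([rows], argument=value, ...), one row to a line, values as JSON. move_arm: Moves the arm, as the interface text tells. Scaled input: -1 to 1 covers 1000 mm each way for a shift and pi/2 rad each way for a turn. Its arguments: {"type":"object","properties":{"motion":{"type":"array","items":{"type":"object","properties":{"tx":{"type":"number"},"ty":{"type":"number"},"tz":{"type":"number"},"twist":{"type":"number"}}}},"gripper":{"type":"number"},"squeeze":{"type":"number"}},"required":["motion"]}

```bash
mkdir -p pics; ls; cat > h.py <<'E'
import numpy as np, cv2
from cell import arm
from scipy.spatial.transform import Rotation as R
def ray(cal,pt):
    K=np.array(cal["K"]);T=np.array(cal["T"]);u=pt[0]*512;v=pt[1]*384
    d=np.array([(u-K[0,2])/K[0,0],(v-K[1,2])/K[1,1]]);s=d.copy()
    for _ in range(20): s=d/(1+cal["k1"]*(s@s))
    w=T[:3,:3]@np.array([s[0],s[1],1]);return T[:3,3],w/np.linalg.norm(w)
def at_z(cal,pt,z):
    o,w=ray(cal,pt);return o+w*(z-o[2])/w[2]
def tri(rs):
    A=np.zeros((3,3));b=np.zeros(3)
    for o,w in rs:
        P=np.eye(3)-np.outer(w,w);A+=P;b+=P@o
    x=np.linalg.solve(A,b);return x,[float(np.linalg.norm((np.eye(3)-np.outer(w,w))@(x-o))) for o,w in rs]
def save(cam,name):
    cv2.imwrite("pics/"+name,arm.get_image(cam)[:,:,::-1])
E
python3 - <<'E'
from h import *
np.set_printoptions(precision=4,suppress=True)
o=arm.observe();print(o)
a=arm.get_image("top");b=arm.get_image("side");
cv2.imwrite("pics/a.png",a[:,:,::-1]);cv2.imwrite("pics/b.png",b[:,:,::-1])
for c in("top","side"):
  cal=arm.calibration(c);print(c,np.array(cal["T"]),cal["k1"],np.array(cal["K"])[0])
  for q in["jar_rim","thread_start","thread_gap","lid_mid","lid_lug","cell_a_mid","tray","fob","phone","power_bank","earbud_case"]:
    for r in arm.place_of(c,q)[:4]:
      p=np.array(r["point"]);z={"jar_rim":.089,"thread_start":.077,"thread_gap":.077,"lid_mid":.015,"lid_lug":.004,"cell_a_mid":.022}.get(q,0)
      print(q,round(r["conf"],2),p*[512,384],at_z(cal,p,z)[:2])
E
```

```text
pics
{'clock': 0.0, 'joints': array([ 1.0924,  0.4352,  0.025 ,  1.5741, -0.0116,  1.134 , -0.0751]), 'dq': array([ 0.0003,  0.0006,  0.0001, -0.0011, -0.0005,  0.0007, -0.001 ]), 'joint_efforts': array([ -0.0001, -66.7853,   0.9852, -31.4461,  -0.0605,   0.0427,
         0.0002]), 'position': array([ 0.2291, -0.5809,  0.226 ]), 'ee_rot': array([-3.0848, -0.5865,  0.0007]), 'force': array([ 0.3514, -0.1627, -0.742 ]), 'ft_torque': array([ 0.0161, -0.0647, -0.0295]), 'gripper_force': 0.0, 'width': 1.0018828439682061}
top [[ 0.0204 -0.9967  0.078   0.4994]
 [-0.9997 -0.0193  0.0155 -0.0177]
 [-0.014  -0.0782 -0.9968  0.9828]
 [ 0.      0.      0.      1.    ]] -0.13317507723453004 [398.0289   0.     254.0398]
thread_start 0.74 [263.4752 175.9872] [ 0.6112 -0.0244]
thread_gap 0.63 [261.7856 174.6816] [ 0.6141 -0.0205]
lid_mid 0.7 [136.3968 233.8944] [0.47  0.285]
lid_lug 0.82 [144.9984 234.0864] [0.4699 0.2665]
cell_a_mid 0.52 [270.4896 274.5984] [ 0.3807 -0.0461]
cell_a_mid 0.42 [391.68   199.9104] [ 0.5656 -0.3398]
tray 0.96 [357.0176 203.5968] [ 0.5563 -0.2589]
fob 0.51 [360.192  200
[... 486 characters left out ...]
art 0.91 [285.4912 197.6832] [ 0.6069 -0.0352]
thread_gap 0.91 [286.6176 198.6048] [ 0.6086 -0.0394]
lid_mid 0.56 [214.2208 159.5904] [0.4606 0.3013]
lid_mid 0.4 [284.5184 196.4928] [0.6268 0.0628]
lid_lug 0.57 [273.8176 197.6064] [0.602  0.0791]
lid_lug 0.56 [218.5216 167.1936] [0.4708 0.2712]
cell_a_mid 0.65 [296.8064 322.0992] [ 0.5638 -0.3298]
cell_a_mid 0.55 [277.2992 187.2   ] [0.6151 0.0995]
tray 0.57 [280.2176 300.288 ] [ 0.55   -0.2593]
tray 0.44 [347.1872 225.792 ] [ 0.7497 -0.0641]
fob 0.72 [289.024  300.9024] [ 0.5658 -0.2635]
phone 0.84 [186.3168 237.504 ] [ 0.3761 -0.042 ]
power_bank 0.64 [326.0928 193.1904] [0.7436 0.0811]
earbud_case 0.74 [345.6    228.2112] [ 0.7429 -0.0723]
```

View pics/a.png

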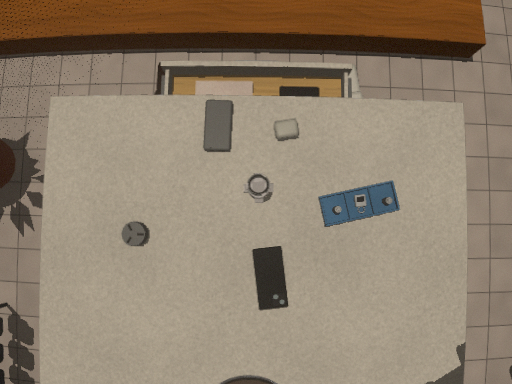

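View pics/b.png

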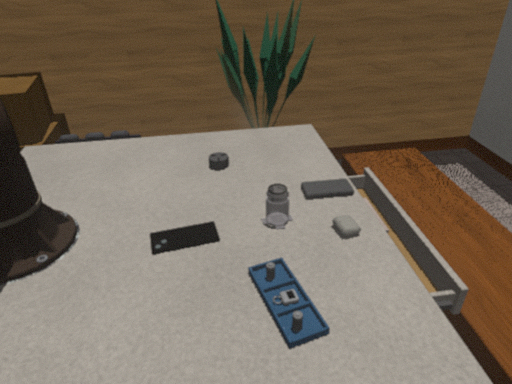

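The top view shows the tray at (358,203), with cells in the outer compartments at (337,210) and (388,201) and the fob in the middle at (360,201). The jar is at (259,187), the lid at (135,234) and the phone at (270,277). The side view agrees: cells at (270,270) and (297,320), fob between them.

```bash
cat >> h.py <<'E'
import json
np.set_printoptions(precision=4,suppress=True)
def pose():
    o=arm.observe();M=R.from_rotvec(o["ee_rot"]).as_matrix();return np.array(o["position"]),np.arctan2(M[1,0],M[0,0]),M
def plan(legs,start=None):
    # legs: (x,y,z,yaw_deg,n)
    p,y,_=pose() if start is None else (np.array(start[:3]),np.deg2rad(start[3]),0)
    for x,yy,z,yd,n in legs:
        t=np.array([x,yy,z]);dy=(np.deg2rad(yd)-y)/n;d=(t-p)/n
        out=[]
        for i in range(n):
            c,s=np.cos(y),np.sin(y)
            out.append([round(float(v),4) for v in(c*d[0]+s*d[1],s*d[0]-c*d[1],-d[2],-dy/(np.pi/2))]);y+=dy
        p=t;print(n,"rows:",out if abs(dy)>1e-3 else out[0],"mm/row %.0f deg/row %.1f"%(1e3*np.linalg.norm(d),np.rad2deg(dy)))
E
python3 - <<'E'
from h import *
p,y,M=pose();print(p,np.rad2deg(y),M)
T=np.array(arm.calibration("wrist")["T"]);print("cam in tool",M.T@(T[:3,3]-p),M.T@T[:3,:3])
c=arm.calibration("top")
A=at_z(c,[337/512,210/384],.03);B=at_z(c,[388/512,201/384],.03);print(A,B,np.rad2deg(np.arctan2(*(A-B)[[1,0]])))
plan([(.51,-.26,.26,22,10)])
E
```

```text
[ 0.2294 -0.5814  0.2267] 21.526881486535625 [[ 0.9302  0.3669 -0.    ]
 [ 0.3669 -0.9302  0.    ]
 [-0.     -0.     -1.    ]]
cam in tool [ 0.081   0.0001 -0.159 ] [[-0.0013 -0.9551 -0.2963]
 [ 1.     -0.0012 -0.0007]
 [ 0.0004 -0.2963  0.9551]]
[ 0.5383 -0.2029  0.03  ] [ 0.5623 -0.328   0.03  ] 100.82768182539357
10 rows: [0.0379, -0.0196, -0.0033, -0.0005] mm/row 43 deg/row 0.0
```

Request:
move_arm([
  {"tx":0.042,"ty":-0.019,"tz":-0.003,"twist":0.012},
  {"tx":0.042,"ty":-0.019,"tz":-0.003,"twist":0.012},
  {"tx":0.042,"ty":-0.019,"tz":-0.003,"twist":0.012},
  {"tx":0.042,"ty":-0.019,"tz":-0.003,"twist":0.012},
  {"tx":0.042,"ty":-0.019,"tz":-0.003,"twist":0.012},
  {"tx":0.042,"ty":-0.019,"tz":-0.003,"twist":0.012},
  {"tx":0.042,"ty":-0.019,"tz":-0.003,"twist":0.012},
  {"tx":0.042,"ty":-0.019,"tz":-0.003,"twist":0.012},
  {"tx":0.042,"ty":-0.019,"tz":-0.003,"twist":0.012},
  {"tx":0.042,"ty":-0.019,"tz":-0.003,"twist":0.012},
  {},
  {},
])

```text
invalid input
```

```bash
python3 - <<'E'
from h import *
p,y,M=pose();print(p,np.rad2deg(y),arm.observe()["clock"])
save("wrist","w1.png")
c=arm.calibration("wrist")
for q in["cell_a_mid","tray","fob"]:
  for r in arm.place_of("wrist",q)[:4]:
    pt=np.array(r["point"]);print(q,round(r["conf"],2),pt*[512,384],at_z(c,pt,.022 if q[0]=="c" else 0)[:2])
np.save("w1.npy",c,allow_pickle=True)
E
```

```text
[ 0.2294 -0.5814  0.2267] 21.526881486535625 1.2
```

View pics/w1.png

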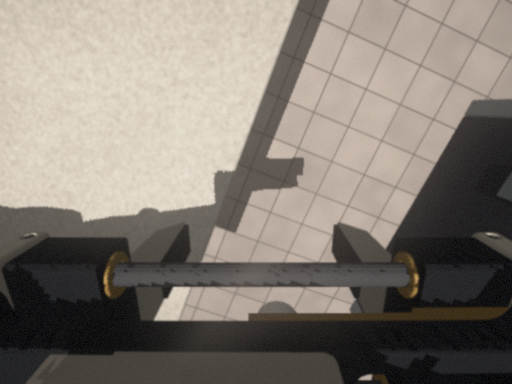

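Request:
move_arm([
  {"tx":0.042,"ty":-0.019,"tz":-0.003,"twist":0.012},
  {"tx":0.042,"ty":-0.019,"tz":-0.003,"twist":0.012},
  {"tx":0.042,"ty":-0.019,"tz":-0.003,"twist":0.012},
  {"tx":0.042,"ty":-0.019,"tz":-0.003,"twist":0.012},
  {"tx":0.042,"ty":-0.019,"tz":-0.003,"twist":0.012},
  {"tx":0.042,"ty":-0.019,"tz":-0.003,"twist":0.012},
  {"tx":0.042,"ty":-0.019,"tz":-0.003,"twist":0.012},
  {"tx":0.042,"ty":-0.019,"tz":-0.003,"twist":0.012},
  {"tx":0.042,"ty":-0.019,"tz":-0.003,"twist":0.012},
  {"tx":0,"ty":0,"tz":0,"twist":0},
])

```text
clock: 2.4
position: [0.5453, -0.2995, 0.2538]
ee_rot: [-3.12, -0.338, -0.006]
force: [1.2, -0.1, 0.5]
width: 1.004
gripper_force: 0.0
```

```bash
cat > lk.py <<'E'
from h import *
import sys
def look(name,qs,cam="wrist",f="place_of"):
    img=arm.get_image(cam);c=arm.calibration(cam)
    cv2.imwrite("pics/"+name+".png",img[:,:,::-1]);np.save(name+".npy",c,allow_pickle=True)
    for q,z in qs:
        for r in getattr(arm,f)(cam,q)[:4]:
            pt=np.array(r["point"]);print(q,round(r["conf"],2),pt*[512,384],at_z(c,pt,z)[:2])
E
python3 - <<'E'
from lk import *
p,y,M=pose();print(p,np.rad2deg(y),arm.observe()["clock"])
look("w2",[("cell_a_mid",.022),("tray",0),("fob",.005)])
E
```

```text
[ 0.5453 -0.2995  0.2538] 12.351710555414554 2.4
cell_a_mid 0.68 [280.1152 154.2912] [ 0.5633 -0.3265]
tray 0.67 [239.9232 146.496 ] [ 0.5588 -0.2668]
tray 0.2 [44.6976 99.9936] [0.5659 0.0232]
fob 0.83 [237.9776 146.496 ] [ 0.5589 -0.2642]
```

View pics/w2.png

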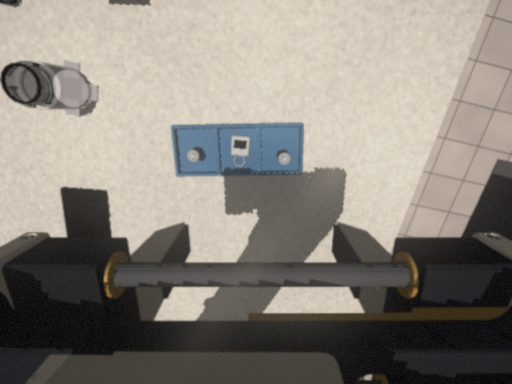

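Wrist view: tray spans (172–303,123–178), cell tops at (194,155) and (285,157), fob at (240,147), jar at upper left with mouth at (25,83).

```bash
cat >> h.py <<'E'
def proj(c,P):
    K=np.array(c["K"]);T=np.array(c["T"]);q=(np.atleast_2d(P)-T[:3,3])@T[:3,:3];s=q[:,:2]/q[:,2:]
    s=s*(1+c["k1"]*(s**2).sum(1,keepdims=True));return s*[K[0,0],K[1,1]]+[K[0,2],K[1,2]]
def cyl(x,y,z0,z1,r):
    a=np.linspace(0,2*np.pi,40);return np.array([[x+r*np.cos(t),y+r*np.sin(t),z] for z in(z0,z1) for t in a])
def sil(c,P):
    h=cv2.convexHull(proj(c,P).astype(np.float32));m=cv2.moments(h);return np.array([m["m10"],m["m01"]])/m["m00"],m["m00"]
E
python3 - <<'E'
from lk import *
from scipy.optimize import least_squares
A=np.array([.538,-.203]);B=np.array([.562,-.327]);obs={0:[],1:[]}
for cam in("wrist","top","side"):
  if cam!="wrist": arm.get_image(cam)
  c=arm.calibration(cam)
  for r in arm.regions_of(cam,"cell_a_mid"):
    m=r["region"];v,u=np.nonzero(m)
    if not len(u): continue
    ce=np.array([u.mean(),v.mean()])
    for i,g in enumerate((A,B)):
      pc,ar=sil(c,cyl(*g,.005,.0395,.0085))
      if np.linalg.norm(pc-ce)<12:
        obs[i].append((c,ce));s=least_squares(lambda x:sil(c,cyl(*x,.005,.0395,.0085))[0]-ce,g).x
        print(cam,i,round(r["conf"],2),ce,m.sum(),round(ar),s)
for i in obs:
  if len(obs[i])>1:
    s=least_squares(lambda x:np.concatenate([sil(c,cyl(x[0],x[1],x[2]-.01725,x[2]+.01725,.0085))[0]-e for c,e in obs[i]]),[*(A,B)[i],.022]);print(i,s.x,s.fun)
E
```

```text
wrist 1 0.61 [283.1329 156.6014] 143 159 [ 0.5568 -0.3366]
wrist 0 0.35 [194.6429 153.6688] 154 197 [ 0.5353 -0.2117]
side 1 0.67 [297.4611 320.5167] 180 204 [ 0.5655 -0.3272]
1 [ 0.5597 -0.3359  0.0348] [ 0.6882 -0.4903 -1.9209 -0.3219]
```

```bash
cat > lk.py <<'E'
from h import *
def look(name,qs,cam="wrist",f="place_of"):
    c=arm.calibration(cam);img=arm.get_image(cam)
    cv2.imwrite("pics/"+name+".png",img[:,:,::-1]);np.save(name+".npy",c,allow_pickle=True)
    for q,z in qs:
        for r in getattr(arm,f)(cam,q)[:4]:
            pt=np.array(r["point"]);print(q,round(r["conf"],2),pt*[512,384],at_z(c,pt,z)[:2])
    return c,img
def cells(cams,guess,h=(.005,.0395,.0085),q="cell_a_mid",tol=15):
  from scipy.optimize import least_squares
  obs=[[] for _ in guess]
  for cam in cams:
    c=arm.calibration(cam);arm.get_image(cam)
    for r in arm.regions_of(cam,q):
      v,u=np.nonzero(r["region"])
      if not len(u): continue
      ce=np.array([u.mean(),v.mean()])
      for i,g in enumerate(guess):
        pc,ar=sil(c,cyl(*g,*h))
        if np.linalg.norm(pc-ce)<tol:
          obs[i].append((c,ce));s=least_squares(lambda x:sil(c,cyl(*x,*h))[0]-ce,g).x
          print(cam,i,round(r["conf"],2),ce,len(u),round(ar),s)
  for i in range(len(guess)):
    if len(obs[i])>1:
      H=(h[1]-h[0])/2
      s=least_squares(lambda x:np.concatenate([sil(c,cyl(x[0],x[1],x[2]-H,x[2]+H,h[2]))[0]-e for c,e in obs[i]]),[*guess[i],h[0]+H]);print(i,s.x,s.fun)
E
python3 - <<'E'
from lk import *
print(pose()[:2])
cells(["wrist","top","side"],[(.538,-.205),(.56,-.33)])
c,_=look("w3",[("fob",.005),("tray",0),("jar_rim",.089)])
print(at_z(c,[194/512,154.5/384],.04),at_z(c,[285/512,157/384],.04),pose()[:2])
t=arm.calibration("top");print(at_z(t,[337.5/512,209.5/384],.04),at_z(t,[388.5/512,200.5/384],.04))
E
```

```text
(array([ 0.5387, -0.3075,  0.2538]), np.float64(0.20433457181106476))
wrist 1 0.64 [278.0645 149.5081] 124 160 [ 0.5657 -0.327 ]
side 1 0.53 [297.3846 320.2418] 182 205 [ 0.5655 -0.3266]
1 [ 0.5656 -0.327   0.0226] [-0.0403  0.0915  0.0973  0.0272]
fob 0.7 [236.6976 140.3136] [ 0.5645 -0.2649]
tray 0.68 [232.3968 141.0816] [ 0.5614 -0.2585]
jar_rim 0.69 [14.3872 78.9888] [ 0.5925 -0.0147]
[ 0.5382 -0.2129  0.04  ] [ 0.5602 -0.3364  0.04  ] (array([ 0.5395, -0.3065,  0.2537]), np.float64(0.20621053570237377))
[ 0.5391 -0.2021  0.04  ] [ 0.5628 -0.326   0.04  ]
```

```bash
python3 - <<'E'
from lk import *
plan([(.5656,-.327,.10,11.8,5),(.5656,-.327,.022,11.8,3)])
cells(["wrist"],[(.543,-.204),(.56,-.33)])
for cam in("top","side"):
  arm.get_image(cam);c=arm.calibration(cam)
  for r in arm.regions_of(cam,"jar")[:2]:
    v,u=np.nonzero(r["region"]);print(cam,r["conf"],u.min(),u.max(),v.min(),v.max(),len(u))
E
```

```text
5 rows: [0.0043, 0.0051, 0.0307, 0.0] mm/row 31 deg/row -0.0
3 rows: [0.0, 0.0, 0.026, -0.0] mm/row 26 deg/row 0.0
wrist 1 0.72 [278.7325 150.3503] 157 161 [ 0.5655 -0.3271]
top 0.8 244 273 172 202 612
side 0.78 263 289 186 228 809
```

Request:
move_arm([
  {"tx":0.0043,"ty":0.0051,"tz":0.0307,"twist":0},
  {"tx":0.0043,"ty":0.0051,"tz":0.0307,"twist":0},
  {"tx":0.0043,"ty":0.0051,"tz":0.0307,"twist":0},
  {"tx":0.0043,"ty":0.0051,"tz":0.0307,"twist":0},
  {"tx":0.0043,"ty":0.0051,"tz":0.0307,"twist":0},
  {"tx":0,"ty":0,"tz":0.026,"twist":0},
  {"tx":0,"ty":0,"tz":0.026,"twist":0},
  {"tx":0,"ty":0,"tz":0.026,"twist":0},
  {"tx":0,"ty":0,"tz":0,"twist":0},
  {"tx":0,"ty":0,"tz":0,"twist":0},
])

```text
clock: 4.65
position: [0.5658, -0.3272, 0.0225]
ee_rot: [-3.125, -0.323, 0.001]
force: [0.6, -0.4, 0.7]
width: 1.002
gripper_force: 0.0
```

Arrived well. Close.

Request:
move_arm([
  {"tx":0,"ty":0,"tz":0,"twist":0},
  {"tx":0,"ty":0,"tz":0,"twist":0},
  {"tx":0,"ty":0,"tz":0,"twist":0},
  {"tx":0,"ty":0,"tz":0,"twist":0},
  {"tx":0,"ty":0,"tz":0,"twist":0},
  {"tx":0,"ty":0,"tz":0,"twist":0},
], gripper=1, squeeze=15)

```text
clock: 5.25
position: [0.5658, -0.3271, 0.0224]
ee_rot: [3.125, 0.323, 0.0]
force: [0.1, -1.2, -0.1]
width: 0.523
gripper_force: 0.0
```

Request:
move_arm([
  {"tx":0,"ty":0,"tz":0,"twist":0},
  {"tx":0,"ty":0,"tz":0,"twist":0},
  {"tx":0,"ty":0,"tz":0,"twist":0},
  {"tx":0,"ty":0,"tz":0,"twist":0},
  {"tx":0,"ty":0,"tz":0,"twist":0},
  {"tx":0,"ty":0,"tz":0,"twist":0},
  {"tx":0,"ty":0,"tz":-0.045,"twist":0},
  {"tx":0,"ty":0,"tz":-0.045,"twist":0},
  {"tx":0,"ty":0,"tz":-0.045,"twist":0},
])

```text
clock: 6.15
position: [0.5654, -0.327, 0.1586]
ee_rot: [-3.125, -0.323, 0.001]
force: [1.0, 0.6, -0.7]
width: 0.178
gripper_force: 15.0
```

```bash
python3 - <<'E'
from lk import *
from scipy.optimize import least_squares
print(pose()[:2],arm.observe()["width"],arm.observe()["gripper_force"])
for cam in("top","side"):
  look("j"+cam,[("jar_rim",.089),("jar",0),("thread_start",.077),("thread_gap",.077),("thread_stop",.074),("lid_mid",.015)],cam)
E
```

```text
(array([ 0.5654, -0.327 ,  0.1586]), np.float64(0.20609258212758805)) 0.17832431067546134 14.984612166881561
jar_rim 0.72 [256.1024 187.2   ] [ 0.5839 -0.0082]
jar 0.94 [259.8912 189.8112] [ 0.586  -0.0167]
thread_start 0.67 [263.3216 175.7184] [ 0.6118 -0.024 ]
thread_gap 0.95 [261.7856 176.9088] [ 0.609  -0.0206]
thread_gap 0.54 [333.7216 207.8976] [ 0.5411 -0.1862]
thread_stop 0.93 [268.9024 194.112 ] [ 0.57   -0.0376]
lid_mid 0.92 [132.8128 232.896 ] [0.4722 0.2942]
lid_mid 0.74 [334.2848 207.7056] [ 0.5444 -0.1991]
jar_rim 0.65 [346.0096 228.9024] [ 0.6951 -0.1826]
jar 0.69 [276.5824 218.1888] [ 0.5928 -0.0055]
thread_gap 0.64 [289.792  300.2112] [ 0.5504 -0.3294]
thread_stop 0.48 [272.2816 197.6832] [ 0.5785 -0.0254]
lid_mid 0.59 [216.5248 158.0928] [0.4681 0.3099]
```

```bash
python3 - <<'E'
from lk import *
plan([(.54,-.02,.21,11.8,8)])
E
```

```text
8 rows: [0.0047, -0.0382, -0.0067, 0.0] mm/row 39 deg/row -0.0
```

Request:
move_arm([
  {"tx":0.0047,"ty":-0.0382,"tz":-0.0067,"twist":0},
  {"tx":0.0047,"ty":-0.0382,"tz":-0.0067,"twist":0},
  {"tx":0.0047,"ty":-0.0382,"tz":-0.0067,"twist":0},
  {"tx":0.0047,"ty":-0.0382,"tz":-0.0067,"twist":0},
  {"tx":0.0047,"ty":-0.0382,"tz":-0.0067,"twist":0},
  {"tx":0.0047,"ty":-0.0382,"tz":-0.0067,"twist":0},
  {"tx":0.0047,"ty":-0.0382,"tz":-0.0067,"twist":0},
  {"tx":0.0047,"ty":-0.0382,"tz":-0.0067,"twist":0},
  {"tx":0,"ty":0,"tz":0,"twist":0},
  {"tx":0,"ty":0,"tz":0,"twist":0},
])

```text
clock: 7.85
position: [0.5401, -0.0194, 0.2111]
ee_rot: [3.124, 0.327, 0.001]
force: [0.7, -0.5, 0.2]
width: 0.177
gripper_force: 15.0
```

```bash
python3 - <<'E'
from lk import *
print(pose()[:2])
c,img=look("w4",[("jar_rim",.089),("jar",0),("thread_start",.077),("thread_gap",.077),("thread_stop",.074)])
print(pose()[:2])
cv2.imwrite("pics/w4c.png",cv2.resize(img[0:260,130:390,::-1],None,fx=2.3,fy=2.3,interpolation=cv2.INTER_CUBIC))
E
```

```text
(array([ 0.5401, -0.0194,  0.2111]), np.float64(0.20841713253143118))
jar_rim 0.68 [267.1104 136.3968] [ 0.5923 -0.0149]
jar 0.79 [264.9088 126.4128] [ 0.5959 -0.0132]
thread_start 0.9 [284.2112 121.9968] [ 0.6093 -0.0298]
thread_gap 0.73 [280.576 115.008] [ 0.6154 -0.0245]
thread_stop 0.8 [275.6096 150.912 ] [ 0.5775 -0.0279]
(array([ 0.54  , -0.0215,  0.2105]), np.float64(0.2041503273034761))
```

View pics/w4c.png

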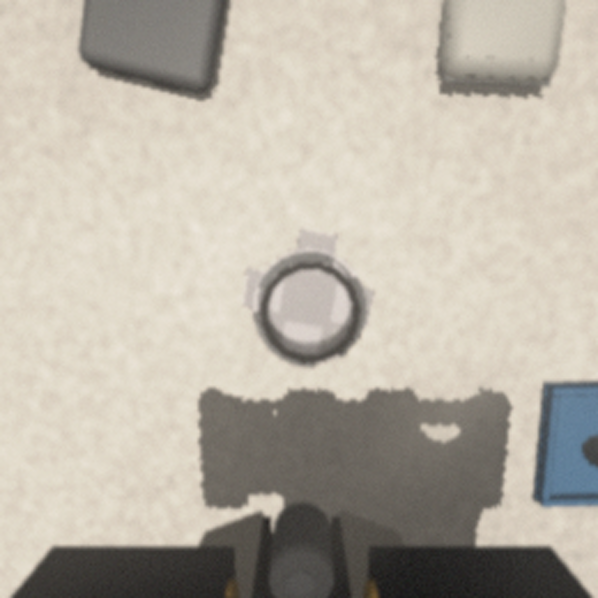

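The crop shows the black seal ring centred at crop (311,309), i.e. full picture (265,134), with the held cell at bottom centre. The thread detail is faint. Measuring again now that the arm has settled.

```bash
python3 - <<'E'
from lk import *
print(pose()[:2])
c,img=look("w5",[(q,z) for _ in range(2) for q,z in [("jar_rim",.089),("jar",0),("thread_start",.077),("thread_gap",.077),("thread_stop",.074)]])
np.save("w5c.npy",c)
g=cv2.cvtColor(img,cv2.COLOR_RGB2GRAY)[100:165,225:305]
m=(g<95).astype(np.uint8);m=cv2.morphologyEx(m,cv2.MORPH_CLOSE,np.ones((3,3)))
n,l,st,ce=cv2.connectedComponentsWithStats(m);print(st[:,:],ce+[225,100])
i=1+np.argmax(st[1:,4]);e=cv2.fitEllipse(cv2.findContours((l==i).astype(np.uint8),0,1)[0][0]);print(e)
u=np.array(e[0])+[225,100];print(u,at_z(c,u/[512,384],.089),c["K"][0])
print(pose()[:2],arm.observe()["clock"])
E
```

```text
(array([ 0.54  , -0.0215,  0.2105]), np.float64(0.2041503273034761))
jar_rim 0.91 [264.8064 135.2832] [ 0.5927 -0.0148]
jar_rim 0.47 [256.512  272.4096] [ 0.4335 -0.0382]
jar_rim 0.2 [277.2992 122.688 ] [ 0.6074 -0.0244]
jar 0.85 [260.8128 127.1808] [ 0.5935 -0.0105]
thread_start 0.85 [280.4224 123.4176] [ 0.6068 -0.0286]
thread_start 0.23 [257.024  274.4832] [ 0.4227 -0.0408]
thread_gap 0.74 [278.8864 115.392 ] [ 0.6144 -0.0253]
thread_stop 0.75 [273.92   148.6848] [ 0.5792 -0.0279]
jar_rim 0.91 [264.8064 135.2832] [ 0.5927 -0.0148]
jar_rim 0.47 [256.512  272.4096] [ 0.4335 -0.0382]
jar_rim 0.2 [277.2992 122.688 ] [ 0.6074 -0.0244]
jar 0.85 [260.8128 127.1808] [ 0.5935 -0.0105]
thread_start 0.85 [280.4224 123.4176] [ 0.6068 -0.0286]
thread_start 0.23 [257.024  274.4832] [ 0.4227 -0.0408]
thread_gap 0.74 [278.8864 115.392 ] [ 0.6144 -0.0253]
thread_stop 0.75 [273.92   148.6848] [ 0.5792 -0.0279]
[[   0    0   80   65 4961]
 [  27   14   16    4   17]
 [  44   16    5    2    5]
 [  23   18    3    3    3]
 [  50   19    1    1    1]
 [  17   21   42   36  213]] [[264.5436 131.5684]
 [259.3529 114.7647]
 [271.     116.4   ]
 [249.     119.    ]
 [275.     119.    ]
 [263.9108 144.0376]]
((37.2813606262207, 34.39545822143555), (40.166046142578125, 41.08251953125), 6.879951477050781)
[262.2814 134.3955] [ 0.593  -0.0121  0.089 ] [272.4813   0.     260.647 ]
(array([ 0.5401, -0.0203,  0.2108]), np.float64(0.20619092454109705)) 8.7
```

```bash
python3 - <<'E'
from lk import *
plan([(.588,-.0125,.16,11.8,3),(.588,-.0125,.098,11.8,3)])
E
```

```text
3 rows: [0.0162, 0.0007, 0.0169, 0.0001] mm/row 23 deg/row -0.0
3 rows: [0.0, 0.0, 0.0207, -0.0] mm/row 21 deg/row 0.0
```

Request:
move_arm([
  {"tx":0.0162,"ty":0.0007,"tz":0.0169,"twist":0},
  {"tx":0.0162,"ty":0.0007,"tz":0.0169,"twist":0},
  {"tx":0.0162,"ty":0.0007,"tz":0.0169,"twist":0},
  {"tx":0,"ty":0,"tz":0,"twist":0},
  {"tx":0,"ty":0,"tz":0,"twist":0},
  {"tx":0,"ty":0,"tz":0.0207,"twist":0},
  {"tx":0,"ty":0,"tz":0.0207,"twist":0},
  {"tx":0,"ty":0,"tz":0.0207,"twist":0},
  {"tx":0,"ty":0,"tz":0,"twist":0},
  {"tx":0,"ty":0,"tz":0,"twist":0},
])

```text
clock: 9.7
position: [0.588, -0.0125, 0.0991]
ee_rot: [3.125, 0.323, 0.001]
force: [-0.0, -0.1, -0.3]
width: 0.18
gripper_force: 15.0
```

```bash
python3 - <<'E'
from lk import *
print(pose()[:2],arm.observe()["force"])
im=[arm.get_image(c)[:,:,::-1] for c in("side","top")]
a=cv2.resize(im[0][140:240,220:340],None,fx=4.5,fy=4.5,interpolation=cv2.INTER_CUBIC)
cv2.imwrite("pics/d1.png",a)
E
```

```text
(array([ 0.588 , -0.0125,  0.0991]), np.float64(0.20591956446020987)) [-0.0464 -0.1256 -0.3429]
```

View pics/d1.png

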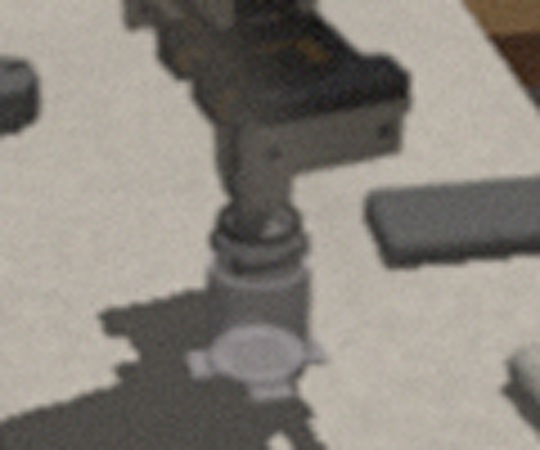

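The finger with the cell goes into the ring's mouth at crop (262,215) and the jar looks well centred under it, with no contact force. Release and rise.

Request:
move_arm([
  {"tx":0,"ty":0,"tz":0,"twist":0},
  {"tx":0,"ty":0,"tz":0,"twist":0},
  {"tx":0,"ty":0,"tz":0,"twist":0},
  {"tx":0,"ty":0,"tz":0,"twist":0},
  {"tx":0,"ty":0,"tz":-0.045,"twist":0},
  {"tx":0,"ty":0,"tz":-0.045,"twist":0},
], gripper=0.3)

```text
clock: 10.4
position: [0.5869, -0.0125, 0.188]
ee_rot: [-3.125, -0.323, 0.005]
force: [1.5, -0.1, -0.2]
width: 0.354
gripper_force: 0.0
```

```bash
python3 - <<'E'
from lk import *
cells(["top","side"],[(.542,-.203),(.59,-.012)],tol=25)
plan([(.522,-.2,.24,11.8,5)])
E
```

```text
5 rows: [-0.0207, 0.034, -0.0102, 0.0] mm/row 41 deg/row -0.0
```

Request:
move_arm([
  {"tx":-0.0207,"ty":0.034,"tz":-0.0102,"twist":0},
  {"tx":-0.0207,"ty":0.034,"tz":-0.0102,"twist":0},
  {"tx":-0.0207,"ty":0.034,"tz":-0.0102,"twist":0},
  {"tx":-0.0207,"ty":0.034,"tz":-0.0102,"twist":0},
  {"tx":-0.0207,"ty":0.034,"tz":-0.0102,"twist":0},
  {"tx":0,"ty":0,"tz":0,"twist":0},
  {"tx":0,"ty":0,"tz":0,"twist":0},
  {"tx":0,"ty":0,"tz":0,"twist":0},
], gripper=-0.6)

```text
clock: 11.4
position: [0.5213, -0.1986, 0.2378]
ee_rot: [-3.123, -0.325, 0.003]
force: [0.7, -0.2, -0.7]
width: 0.801
gripper_force: 0.0
```

```bash
python3 - <<'E'
from lk import *
print(pose()[:2])
cells(["wrist","side"],[(.542,-.203),(.59,-.012)],tol=25)
c,img=look("w6",[("cell_a_mid",.022),("cell_b_mid",.022)])
pt=proj(c,[[.542,-.203,.04]])[0].round().astype(int);print(pt)
u,v=pt;cr=img[v-40:v+40,u-50:u+50];cv2.imwrite("pics/w6c.png",cv2.resize(cr[:,:,::-1],None,fx=6,fy=6,interpolation=cv2.INTER_CUBIC));print(u-50,v-40)
E
```

```text
(array([ 0.5213, -0.1986,  0.2378]), np.float64(0.20755435409248654))
cell_b_mid 0.64 [267.52   154.4832] [ 0.5404 -0.2041]
[267 155]
217 115
```

View pics/w6c.png

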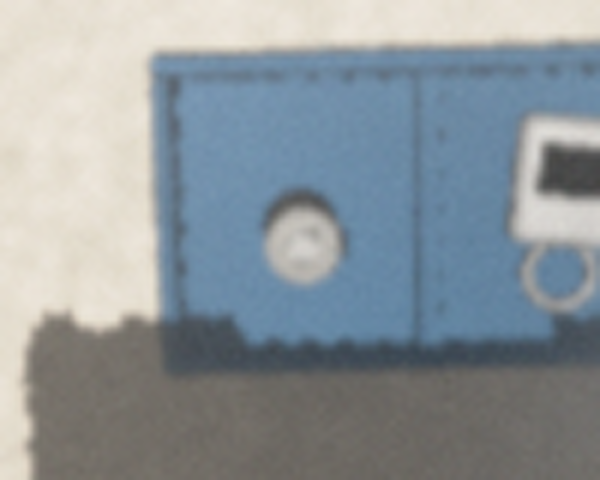

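The crop shows the remaining cell's top disc centred at crop (304,245), i.e. full picture (267.7,155.8), upright and clear of the walls. The fob is next to it.

```bash
python3 - <<'E'
from lk import *
c=np.load("w6.npy",allow_pickle=True).item()
pt=np.array([267.7,155.8])/[512,384];a=at_z(c,pt,.0395);print(a)
s=arm.calibration("side")
b=cv2.imread("pics/b.png");print(tri([ray(c,pt),ray(s,[270/512,264.5/384])]),proj(s,[[a[0],a[1],.0395],[a[0],a[1],.022]]))
x,y=a[:2]
plan([(x,y,.10,11.8,4),(x,y,.022,11.8,3)])
E
```

```text
[ 0.5416 -0.2037  0.0395]
(array([ 0.5412, -0.2036,  0.0395]), [0.0003797521506699427, 0.000379752150670099]) [[270.392  264.5553]
 [270.4071 271.2343]]
4 rows: [0.0047, 0.0021, 0.0347, 0.0002] mm/row 35 deg/row -0.0
3 rows: [0.0, 0.0, 0.026, -0.0] mm/row 26 deg/row 0.0
```

Request:
move_arm([
  {"tx":0.0047,"ty":0.0021,"tz":0.0347,"twist":0},
  {"tx":0.0047,"ty":0.0021,"tz":0.0347,"twist":0},
  {"tx":0.0047,"ty":0.0021,"tz":0.0347,"twist":0},
  {"tx":0.0047,"ty":0.0021,"tz":0.0347,"twist":0},
  {"tx":0,"ty":0,"tz":0.026,"twist":0},
  {"tx":0,"ty":0,"tz":0.026,"twist":0},
  {"tx":0,"ty":0,"tz":0.026,"twist":0},
  {"tx":0,"ty":0,"tz":0,"twist":0},
  {"tx":0,"ty":0,"tz":0,"twist":0},
])

```text
clock: 12.65
position: [0.5417, -0.2042, 0.0224]
ee_rot: [-3.125, -0.324, 0.001]
force: [0.4, -0.7, 1.4]
width: 0.802
gripper_force: 0.0
```

Request:
move_arm([
  {"tx":0,"ty":0,"tz":0,"twist":0},
  {"tx":0,"ty":0,"tz":0,"twist":0},
  {"tx":0,"ty":0,"tz":0,"twist":0},
  {"tx":0,"ty":0,"tz":0,"twist":0},
  {"tx":0,"ty":0,"tz":0,"twist":0},
  {"tx":0,"ty":0,"tz":0,"twist":0},
  {"tx":0,"ty":0,"tz":0,"twist":0},
  {"tx":0,"ty":0,"tz":0,"twist":0},
  {"tx":0,"ty":0,"tz":0,"twist":0},
  {"tx":0,"ty":0,"tz":0,"twist":0},
], gripper=1)

```text
clock: 13.65
position: [0.5417, -0.2043, 0.0222]
ee_rot: [3.125, 0.323, 0.0]
force: [0.2, 0.8, -0.4]
width: 0.174
gripper_force: 14.9
```

Request:
move_arm([
  {"tx":0,"ty":0,"tz":-0.045,"twist":0},
  {"tx":0,"ty":0,"tz":-0.045,"twist":0},
  {"tx":0,"ty":0,"tz":-0.045,"twist":0},
])

```text
clock: 13.95
position: [0.5412, -0.2042, 0.1585]
ee_rot: [-3.125, -0.323, 0.001]
force: [0.6, -0.6, -0.9]
width: 0.179
gripper_force: 14.9
```

```bash
python3 - <<'E'
from lk import *
plan([(.535,-.02,.21,11.8,6)])
E
```

```text
6 rows: [0.0053, -0.0303, -0.0086, 0.0] mm/row 32 deg/row -0.0
```

Request:
move_arm([
  {"tx":0.0053,"ty":-0.0303,"tz":-0.0086,"twist":0},
  {"tx":0.0053,"ty":-0.0303,"tz":-0.0086,"twist":0},
  {"tx":0.0053,"ty":-0.0303,"tz":-0.0086,"twist":0},
  {"tx":0.0053,"ty":-0.0303,"tz":-0.0086,"twist":0},
  {"tx":0.0053,"ty":-0.0303,"tz":-0.0086,"twist":0},
  {"tx":0.0053,"ty":-0.0303,"tz":-0.0086,"twist":0},
  {"tx":0,"ty":0,"tz":0,"twist":0},
  {"tx":0,"ty":0,"tz":0,"twist":0},
  {"tx":0,"ty":0,"tz":0,"twist":0},
  {"tx":0,"ty":0,"tz":0,"twist":0},
])

```text
clock: 14.95
position: [0.5354, -0.0212, 0.2084]
ee_rot: [3.125, 0.32, -0.001]
force: [0.7, -0.4, 0.1]
width: 0.18
gripper_force: 14.9
```

```bash
python3 - <<'E'
from lk import *
print(pose()[:2])
c,img=look("w7",[("jar_rim",.089),("jar",0),("thread_start",.077),("thread_gap",.077),("thread_stop",.074),("cell_a_mid",.03)])
print(pose()[:2])
u,v=proj(c,[[.593,-.0125,.089]])[0].round().astype(int);print(u-50,v-40,u,v)
cr=img[v-40:v+40,u-50:u+50];cv2.imwrite("pics/w7c.png",cv2.resize(cr[:,:,::-1],None,fx=6,fy=6,interpolation=cv2.INTER_CUBIC))
plan([(.598,-.0105,.16,11.8,4),(.598,-.0105,.098,11.8,3)])
E
```

```text
(array([ 0.5354, -0.0212,  0.2084]), np.float64(0.20414935243131527))
jar_rim 0.94 [263.0144 132.2112] [ 0.5908 -0.0121]
jar_rim 0.24 [ 20.48   169.4976] [0.5021 0.2306]
jar 0.95 [264.8064 122.9952] [ 0.5953 -0.0143]
thread_start 0.97 [281.7024 117.312 ] [ 0.6085 -0.0282]
thread_gap 0.75 [278.3744 110.208 ] [ 0.6146 -0.0233]
thread_stop 0.64 [272.9984 144.    ] [ 0.5796 -0.0255]
cell_a_mid 0.66 [ 22.8864 172.6848] [0.4745 0.2777]
cell_a_mid 0.56 [256.7168 127.7952] [ 0.5894 -0.0051]
(array([ 0.5356, -0.0201,  0.2088]), np.float64(0.20568335505239027))
214 90 264 130
4 rows: [0.0158, 0.0008, 0.0122, -0.0] mm/row 20 deg/row 0.0
3 rows: [0.0, 0.0, 0.0207, -0.0] mm/row 21 deg/row 0.0
```

View pics/w7c.png

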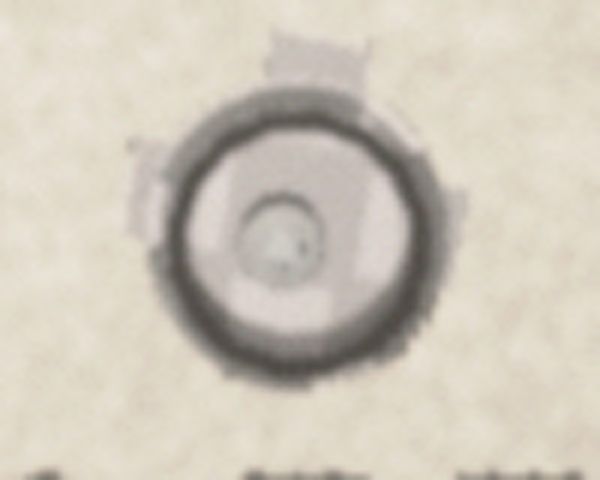

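The crop shows the first cell standing in the jar at crop (281,240). The ring is centred at (301,243), i.e. full picture (264.2,130.5), which confirms the jar at (0.593,-0.0125). The thread gap shows at the upper right, near (390,125), so the jar yaw is about -41°. Dropping the second cell on the other side.

```bash
python3 - <<'E'
from lk import *
c=np.load("w7.npy",allow_pickle=True).item()
print(at_z(c,[260.8/512,130/384],.0385))
plan([(.596,-.0185,.16,11.8,4),(.596,-.0185,.098,11.8,3)])
E
```

```text
[ 0.5885 -0.0103  0.0385]
4 rows: [0.0149, 0.0027, 0.0122, -0.0] mm/row 19 deg/row 0.0
3 rows: [0.0, 0.0, 0.0207, -0.0] mm/row 21 deg/row 0.0
```

Request:
move_arm([
  {"tx":0.0157,"ty":0.0024,"tz":0.0122,"twist":0},
  {"tx":0.0157,"ty":0.0024,"tz":0.0122,"twist":0},
  {"tx":0.0157,"ty":0.0024,"tz":0.0122,"twist":0},
  {"tx":0.0157,"ty":0.0024,"tz":0.0122,"twist":0},
  {"tx":0,"ty":0,"tz":0,"twist":0},
  {"tx":0,"ty":0,"tz":0,"twist":0},
  {"tx":0,"ty":0,"tz":0.0207,"twist":0},
  {"tx":0,"ty":0,"tz":0.0207,"twist":0},
  {"tx":0,"ty":0,"tz":0.0207,"twist":0},
  {"tx":0,"ty":0,"tz":0,"twist":0},
  {"tx":0,"ty":0,"tz":0,"twist":0},
])

```text
clock: 16.4
position: [0.5988, -0.0165, 0.0989]
ee_rot: [3.125, 0.323, 0.0]
force: [0.6, -0.3, -0.5]
width: 0.182
gripper_force: 14.9
```

Request:
move_arm([
  {"tx":0,"ty":0,"tz":0,"twist":0},
  {"tx":0,"ty":0,"tz":0,"twist":0},
  {"tx":0,"ty":0,"tz":0,"twist":0},
  {"tx":0,"ty":0,"tz":0,"twist":0},
  {"tx":0,"ty":0,"tz":-0.045,"twist":0},
  {"tx":0,"ty":0,"tz":-0.045,"twist":0},
  {"tx":-0.036,"ty":0,"tz":-0.01,"twist":0},
  {"tx":-0.03,"ty":0,"tz":-0.01,"twist":0},
  {"tx":0,"ty":0,"tz":0,"twist":0},
  {"tx":0,"ty":0,"tz":0,"twist":0},
  {"tx":0,"ty":0,"tz":0,"twist":0},
  {"tx":0,"ty":0,"tz":0,"twist":0},
], gripper=0.3)

```text
clock: 17.6
position: [0.535, -0.0296, 0.2074]
ee_rot: [-3.125, -0.324, 0.001]
force: [0.2, 0.0, -0.3]
width: 0.352
gripper_force: 0.0
```

```bash
python3 - <<'E'
from lk import *
print(pose()[:2])
c,img=look("w8",[("jar_rim",.089),("thread_start",.077),("thread_gap",.077),("thread_stop",.074),("cell_a_mid",.03)])
u,v=proj(c,[[.593,-.0125,.089]])[0].round().astype(int);print(u-50,v-40,u,v)
cr=img[v-40:v+40,u-50:u+50];cr=cv2.resize(cr[:,:,::-1],None,fx=5,fy=5,interpolation=cv2.INTER_CUBIC)
s=cv2.resize(arm.get_image("side")[160:240,240:310,::-1],None,fx=5,fy=5,interpolation=cv2.INTER_CUBIC)
cv2.imwrite("pics/w8c.png",np.hstack([cr,s])[:,:800])
plan([(.42,.285,.26,11.8,9)])
E
```

```text
(array([ 0.535 , -0.0296,  0.2074]), np.float64(0.20648369604936623))
jar_rim 0.57 [257.024  128.2176] [ 0.5931 -0.0136]
jar_rim 0.45 [267.9808 142.6944] [ 0.5814 -0.0273]
thread_start 0.97 [273.8176 116.0832] [ 0.6077 -0.028 ]
thread_start 0.37 [433.408  182.2848] [ 0.575  -0.2162]
thread_gap 0.69 [268.3904 106.9824] [ 0.6153 -0.0207]
thread_stop 0.62 [266.0864 143.1168] [ 0.5787 -0.0262]
cell_a_mid 0.46 [250.9824 124.992 ] [ 0.5909 -0.0058]
206 88 256 128
9 rows: [-0.0053, -0.0369, -0.0058, 0.0] mm/row 38 deg/row -0.0
```

View pics/w8c.png

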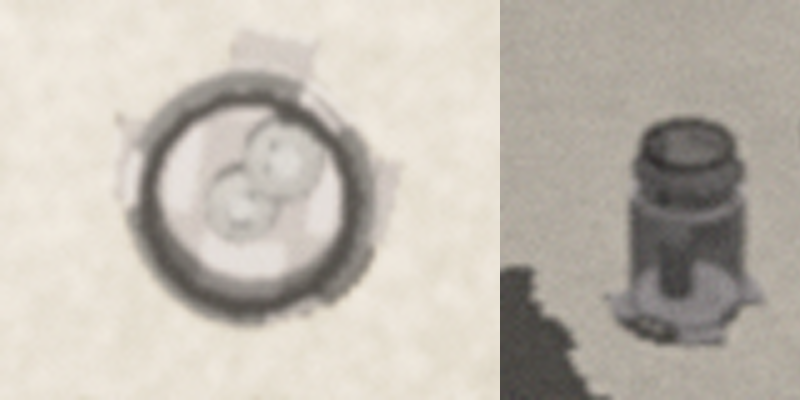

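Both cells are in the jar (crop (240,200) and (282,158)); the side view shows them standing inside. Thread gaps show at (320,105) and (133,178), so the gaps lie at about -26° and 93°, and the jar yaw is about -40°. Now the lid.

Request:
move_arm([
  {"tx":-0.0053,"ty":-0.0369,"tz":-0.0058,"twist":0},
  {"tx":-0.0053,"ty":-0.0369,"tz":-0.0058,"twist":0},
  {"tx":-0.0053,"ty":-0.0369,"tz":-0.0058,"twist":0},
  {"tx":-0.0053,"ty":-0.0369,"tz":-0.0058,"twist":0},
  {"tx":-0.0053,"ty":-0.0369,"tz":-0.0058,"twist":0},
  {"tx":-0.0053,"ty":-0.0369,"tz":-0.0058,"twist":0},
  {"tx":-0.0053,"ty":-0.0369,"tz":-0.0058,"twist":0},
  {"tx":-0.0053,"ty":-0.0369,"tz":-0.0058,"twist":0},
  {"tx":-0.0053,"ty":-0.0369,"tz":-0.0058,"twist":0},
  {"tx":0,"ty":0,"tz":0,"twist":0},
  {"tx":0,"ty":0,"tz":0,"twist":0},
  {"tx":0,"ty":0,"tz":0,"twist":0},
], gripper=-1)

```text
clock: 19.15
position: [0.4202, 0.2842, 0.2598]
ee_rot: [3.124, 0.321, -0.0]
force: [0.3, 0.3, 0.7]
width: 0.996
gripper_force: 0.0
```

```bash
python3 - <<'E'
from lk import *
o=arm.observe();print(pose()[:2],o["joints"])
c,img=look("w9",[("lid_mid",.015),("lid_lug",.004)])
np.save("w9i.npy",img)
cells(["wrist","top","side"],[(.465,.29)],(0,.03,.03),"lid_mid",25)
u,v=proj(c,[[.466,.29,.03]])[0].round().astype(int);print(u-50,v-40,u,v)
cr=img[v-40:v+40,u-50:u+50];cv2.imwrite("pics/w9c.png",cv2.resize(cr[:,:,::-1],None,fx=6,fy=6,interpolation=cv2.INTER_CUBIC))
E
```

```text
(array([0.4202, 0.2842, 0.2598]), np.float64(0.20477683275924524)) [-0.4291  0.2408 -0.3321  1.7839  0.0867  1.1318 -2.1553]
lid_mid 0.89 [261.4784 126.912 ] [0.472  0.2936]
lid_lug 0.8 [278.784  130.7136] [0.471 0.267]
wrist 0 0.95 [263.9252 127.0721] 1471 1461 [0.4729 0.2904]
top 0 0.59 [135.5371 233.2895] 525 544 [0.4715 0.2867]
side 0 0.77 [218.7837 160.3981] 319 323 [0.474  0.2941]
0 [0.4727 0.2897 0.0156] [ 0.4578  0.2479 -1.2227 -0.5112 -0.3263  0.5271]
213 92 263 132
```

View pics/w9c.png

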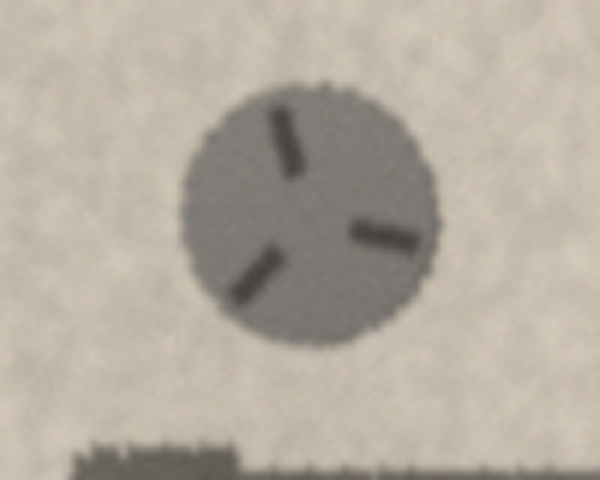

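The lid is centred at crop (311,217), i.e. full picture (264.8,128.2). Bars at (285,143), (384,236) and (258,276) give a lug yaw of about 29°. I'll centre the lid by gripping it in two perpendicular directions. That also lets me check the camera offset against the known TCP before the tight 1 mm fit.

```bash
python3 - <<'E'
from lk import *
plan([(.4727,.2902,.07,11.8,5),(.4727,.2902,.008,11.8,3)])
E
```

```text
5 rows: [0.0105, 0.0012, 0.038, -0.0] mm/row 39 deg/row 0.0
3 rows: [0.0, 0.0, 0.0207, 0.0] mm/row 21 deg/row -0.0
```

Request:
move_arm([
  {"tx":0.0105,"ty":0.0012,"tz":0.038,"twist":0},
  {"tx":0.0105,"ty":0.0012,"tz":0.038,"twist":0},
  {"tx":0.0105,"ty":0.0012,"tz":0.038,"twist":0},
  {"tx":0.0105,"ty":0.0012,"tz":0.038,"twist":0},
  {"tx":0.0105,"ty":0.0012,"tz":0.038,"twist":0},
  {"tx":0,"ty":0,"tz":0.0207,"twist":0},
  {"tx":0,"ty":0,"tz":0.0207,"twist":0},
  {"tx":0,"ty":0,"tz":0.0207,"twist":0},
  {"tx":0,"ty":0,"tz":0,"twist":0},
  {"tx":0,"ty":0,"tz":0,"twist":0},
])

```text
clock: 20.6
position: [0.4723, 0.2903, 0.0082]
ee_rot: [3.125, 0.323, -0.001]
force: [0.4, 0.3, 0.7]
width: 0.999
gripper_force: 0.0
```

Request:
move_arm([
  {"tx":0,"ty":0,"tz":0,"twist":0},
  {"tx":0,"ty":0,"tz":0,"twist":0},
  {"tx":0,"ty":0,"tz":0,"twist":0},
  {"tx":0,"ty":0,"tz":0,"twist":0},
  {"tx":0,"ty":0,"tz":0,"twist":0},
  {"tx":0,"ty":0,"tz":0,"twist":0},
], gripper=1, squeeze=10)

```text
clock: 21.2
position: [0.4726, 0.2903, 0.0084]
ee_rot: [-3.125, -0.323, -0.001]
force: [-0.8, -0.5, 5.2]
width: 0.652
gripper_force: 10.0
```

Request:
move_arm([
  {"tx":0,"ty":0,"tz":0,"twist":0},
  {"tx":0,"ty":0,"tz":0,"twist":0},
  {"tx":0,"ty":0,"tz":0,"twist":0},
  {"tx":0,"ty":0,"tz":-0.03,"twist":0},
  {"tx":0,"ty":0,"tz":-0.03,"twist":0},
  {"tx":0,"ty":0,"tz":0,"twist":0},
  {"tx":0,"ty":0,"tz":0,"twist":0},
], gripper=-1)

```text
clock: 21.9
position: [0.4727, 0.2904, 0.0685]
ee_rot: [-3.124, -0.323, -0.002]
force: [0.3, -1.5, -0.6]
width: 0.997
gripper_force: 0.0
```

```bash
python3 - <<'E'
from lk import *
print(pose()[:2],arm.observe()["joints"])
plan([(.4727,.2902,.07,101.8,11)])
E
```

```text
(array([0.4727, 0.2904, 0.0685]), np.float64(0.20586619577070128)) [-0.4446  0.5236 -0.2789  1.8985  0.2047  0.7456 -2.2038]
11 rows: [[-0.0, 0.0, -0.0001, -0.0909], [-0.0, 0.0, -0.0001, -0.0909], [-0.0, 0.0, -0.0001, -0.0909], [-0.0, 0.0, -0.0001, -0.0909], [-0.0, 0.0, -0.0001, -0.0909], [-0.0, 0.0, -0.0001, -0.0909], [-0.0, 0.0, -0.0001, -0.0909], [-0.0, 0.0, -0.0001, -0.0909], [-0.0, 0.0, -0.0001, -0.0909], [-0.0, -0.0, -0.0001, -0.0909], [-0.0, -0.0, -0.0001, -0.0909]] mm/row 0 deg/row 8.2
```

Request:
move_arm([
  {"tx":0,"ty":0,"tz":0,"twist":-0.091},
  {"tx":0,"ty":0,"tz":0,"twist":-0.091},
  {"tx":0,"ty":0,"tz":0,"twist":-0.091},
  {"tx":0,"ty":0,"tz":0,"twist":-0.091},
  {"tx":0,"ty":0,"tz":0,"twist":-0.091},
  {"tx":0,"ty":0,"tz":0,"twist":-0.091},
  {"tx":0,"ty":0,"tz":0,"twist":-0.091},
  {"tx":0,"ty":0,"tz":0,"twist":-0.091},
  {"tx":0,"ty":0,"tz":0,"twist":-0.091},
  {"tx":0,"ty":0,"tz":0,"twist":-0.091},
  {"tx":0,"ty":0,"tz":0,"twist":-0.091},
  {"tx":0,"ty":0,"tz":0,"twist":0},
])

```text
clock: 23.1
position: [0.4717, 0.2896, 0.0666]
ee_rot: [-1.976, -2.441, 0.003]
force: [-0.4, 0.1, -0.6]
width: 1.001
gripper_force: 0.0
```

Request:
move_arm([
  {"tx":0,"ty":0,"tz":0.03,"twist":0},
  {"tx":0,"ty":0,"tz":0.03,"twist":0},
  {"tx":0,"ty":0,"tz":0,"twist":0},
  {"tx":0,"ty":0,"tz":0,"twist":0},
])

```text
clock: 23.5
position: [0.4717, 0.2902, 0.0078]
ee_rot: [-1.981, -2.437, 0.003]
force: [0.1, 0.1, 0.5]
width: 0.998
gripper_force: 0.0
```

Request:
move_arm([
  {"tx":0,"ty":0,"tz":0,"twist":0},
  {"tx":0,"ty":0,"tz":0,"twist":0},
  {"tx":0,"ty":0,"tz":0,"twist":0},
  {"tx":0,"ty":0,"tz":0,"twist":0},
  {"tx":0,"ty":0,"tz":0,"twist":0},
  {"tx":0,"ty":0,"tz":0,"twist":0},
], gripper=1)

```text
clock: 24.1
position: [0.4726, 0.2903, 0.0084]
ee_rot: [1.979, 2.439, 0.001]
force: [-1.1, -1.9, 5.4]
width: 0.647
gripper_force: 10.0
```

```bash
python3 - <<'E'
from lk import *
p,y,_=pose();print(p,np.rad2deg(y),arm.observe()["joints"])
E
```

```text
[0.4726 0.2903 0.0084] 101.88214041980957 [-0.2101  0.6862 -0.6243  1.9144  0.5891  0.7304 -0.9729]
```

Request:
move_arm([
  {"tx":0,"ty":0,"tz":0,"twist":0},
  {"tx":0,"ty":0,"tz":0,"twist":0},
  {"tx":0,"ty":0,"tz":0,"twist":0},
  {"tx":0,"ty":0,"tz":-0.04,"twist":0},
  {"tx":-0.009,"ty":0,"tz":-0.042,"twist":0},
  {"tx":-0.009,"ty":0,"tz":-0.042,"twist":0},
  {"tx":-0.009,"ty":0,"tz":-0.042,"twist":0},
  {"tx":-0.009,"ty":0,"tz":-0.042,"twist":0},
  {"tx":-0.009,"ty":0,"tz":-0.042,"twist":0},
  {"tx":0,"ty":0,"tz":0,"twist":0},
  {"tx":0,"ty":0,"tz":0,"twist":0},
  {"tx":0,"ty":0,"tz":0,"twist":0},
], gripper=-1)

```text
clock: 25.3
position: [0.481, 0.2458, 0.2568]
ee_rot: [-1.979, -2.439, 0.003]
force: [-0.0, -0.3, -1.0]
width: 1.001
gripper_force: 0.0
```

```bash
python3 - <<'E'
from lk import *
p,y,_=pose();print(p,np.rad2deg(y),arm.observe()["joints"])
c,img=look("w10",[("lid_mid",.015),("lid_lug",.004)])
def top_fit(c,img,g):
    u,v=proj(c,[[*g,.03]])[0].round().astype(int);x0,y0=u-50,v-40
    gr=cv2.GaussianBlur(cv2.cvtColor(np.ascontiguousarray(img[y0:y0+80,x0:x0+100]),cv2.COLOR_RGB2GRAY),(3,3),0)
    m=(gr<155).astype(np.uint8);n,l,st,ce=cv2.connectedComponentsWithStats(m);i=l[40,50] or 1+np.argmax(st[1:,4])
    mm=(l==i).astype(np.uint8);ct=cv2.findContours(mm,0,1)[0];k=max(ct,key=cv2.contourArea)
    e=cv2.fitEllipse(k);M=cv2.moments(k);ce=np.array([M["m10"],M["m01"]])/M["m00"]+[x0,y0]
    from scipy.optimize import least_squares
    print(st[i],e,ce,"xy",least_squares(lambda x:sil(c,cyl(*x,0,.03,.03))[0]-ce,g).x,sil(c,cyl(*g,0,.03,.03))[1],M["m00"])
    d=(gr<80);vv,uu=np.nonzero(d);w=np.array([at_z(c,[(a+x0)/512,(b+y0)/384],.03)[:2] for a,b in zip(uu,vv)])-g
    r=np.hypot(*w.T);w=w[(r<.027)&(r>.005)];th=np.arctan2(w[:,1],w[:,0]);print("lugs",len(w),np.rad2deg(np.angle(np.exp(3j*th).mean()))/3)
top_fit(c,img,np.array([.4727,.2903]))
top_fit(np.load("w9.npy",allow_pickle=True).item(),np.load("w9i.npy"),np.array([.4727,.2903]))
cells(["wrist"],[(.4727,.2903)],(0,.03,.03),"lid_mid",25)
plan([(.4727,.2903,.06,101.8,5),(.4727,.2903,.008,101.8,2)])
E
```

```text
[0.481  0.2458 0.2568] 101.90861129099358 [ 0.0301  0.3884 -0.8132  1.6869  0.2996  1.1983 -0.6491]
lid_mid 0.74 [258.5088 133.5936] [0.4693 0.2871]
lid_lug 0.84 [256.1024 150.4128] [0.4709 0.2608]
[  28   18   44   44 1491] ((49.95878982543945, 39.118309020996094), (42.44773864746094, 42.912776947021484), 47.520599365234375) [260.9655 132.1183] xy [0.4722 0.2904] 1485.5502094578696 1428.0
lugs 39 28.35830804917786
[  29   18   44   44 1493] ((50.337120056152344, 39.55350112915039), (42.24274826049805, 43.20244216918945), 164.0723419189453) [264.3348 127.5535] xy [0.4723 0.2897] 1481.340307823848 1430.0
lugs 45 28.548608782177457
wrist 0 0.89 [261.5513 131.8844] 1453 1485 [0.4727 0.2912]
5 rows: [0.009, 0.0002, 0.0394, 0.0003] mm/row 40 deg/row -0.0
2 rows: [0.0, 0.0, 0.026, 0.0] mm/row 26 deg/row -0.0
```

The camera agrees with the known lid place to 0.5 mm, and the lug yaw is 28.5°. Refining the jar from the saved pictures while the clock stands.

```bash
cat > jf.py <<'E'
from lk import *
from scipy.optimize import least_squares
def ringpts(c,img,ctr,zs=(.089,),r0=.0155,r1=.030):
    # darkness profile along radii in plane z about ctr
    g=cv2.GaussianBlur(cv2.cvtColor(img,cv2.COLOR_BGR2GRAY),(3,3),0).astype(np.float32)
    th=np.deg2rad(np.arange(0,360,5));rr=np.arange(r0,r1,.0003)
    P=np.array([[ctr[0]+r*np.cos(t),ctr[1]+r*np.sin(t),zs[0]] for t in th for r in rr]);q=proj(c,P).astype(np.float32)
    return th,rr,cv2.remap(g,q[:,:1].copy(),q[:,1:].copy(),1).reshape(len(th),len(rr))
def fit(name):
    c=np.load(name+".npy",allow_pickle=True).item();img=cv2.imread("pics/"+name+".png");x=np.array([.593,-.0125])
    for _ in range(6):
        th,rr,I=ringpts(c,img,x)
        w=np.clip(110-I,0,None);s=rr.searchsorted(.0265);w[:,s:]=0
        rad=(w*rr).sum(1)/(w.sum(1)+1e-6);ok=w.sum(1)>50
        A=np.c_[np.cos(th),np.sin(th),np.ones(len(th))][ok];k=np.linalg.lstsq(A,rad[ok],rcond=None)[0];x=x+k[:2]
    print(name,x,k[2],ok.sum())
    th,rr,I=ringpts(c,img,x,(.0775,),.0245,.0255);m=I.mean(1)
    print(" brightness at r=25 z=77.5:",dict(zip(np.rad2deg(th).round().astype(int)[::2].tolist(),m[::2].round().astype(int).tolist())))
for n in("w5","w7","w8"): fit(n)
E
python3 jf.py
```

```text
w5 [ 0.5931 -0.012 ] 0.020440084466446132 44
 brightness at r=25 z=77.5: {0: 168, 10: 170, 20: 169, 30: 172, 40: 175, 50: 174, 60: 170, 70: 165, 80: 182, 90: 198, 100: 197, 110: 145, 120: 148, 130: 147, 140: 136, 150: 134, 160: 122, 170: 120, 180: 114, 190: 114, 200: 145, 210: 158, 220: 148, 230: 115, 240: 122, 250: 120, 260: 132, 270: 139, 280: 137, 290: 140, 300: 149, 310: 161, 320: 195, 330: 200, 340: 203, 350: 172}
w7 [ 0.5929 -0.012 ] 0.020394283471204342 49
 brightness at r=25 z=77.5: {0: 165, 10: 168, 20: 166, 30: 170, 40: 169, 50: 167, 60: 165, 70: 161, 80: 178, 90: 197, 100: 195, 110: 149, 120: 148, 130: 152, 140: 143, 150: 139, 160: 129, 170: 128, 180: 122, 190: 120, 200: 154, 210: 160, 220: 150, 230: 117, 240: 123, 250: 122, 260: 136, 270: 137, 280: 142, 290: 141, 300: 149, 310: 155, 320: 193, 330: 201, 340: 206, 350: 169}
w8 [ 0.5925 -0.0124] 0.020184557822813004 43
 brightness at r=25 z=77.5: {0: 167, 10: 166, 20: 165, 30: 170, 40: 168, 50: 164, 60: 164, 70: 160, 80: 191, 90: 207, 100: 203, 110: 147, 120: 152, 130: 153, 140: 149, 150: 147, 160: 144, 170: 143, 180: 140, 190: 143, 200: 170, 210: 181, 220: 172, 230: 123, 240: 128, 250: 128, 260: 140, 270: 156, 280: 155, 290: 157, 300: 162, 310: 164, 320: 196, 330: 208, 340: 214, 350: 171}
```

Request:
move_arm([
  {"tx":0.009,"ty":0,"tz":0.0394,"twist":0},
  {"tx":0.009,"ty":0,"tz":0.0394,"twist":0},
  {"tx":0.009,"ty":0,"tz":0.0394,"twist":0},
  {"tx":0.009,"ty":0,"tz":0.0394,"twist":0},
  {"tx":0.009,"ty":0,"tz":0.0394,"twist":0},
  {"tx":0,"ty":0,"tz":0.026,"twist":0},
  {"tx":0,"ty":0,"tz":0.026,"twist":0},
  {"tx":0,"ty":0,"tz":0,"twist":0},
  {"tx":0,"ty":0,"tz":0,"twist":0},
])

```text
clock: 26.45
position: [0.472, 0.2904, 0.009]
ee_rot: [-1.978, -2.44, 0.001]
force: [-0.1, 0.5, 0.7]
width: 1.004
gripper_force: 0.0
```

Request:
move_arm([
  {"tx":0,"ty":0,"tz":0,"twist":0},
  {"tx":0,"ty":0,"tz":0,"twist":0},
  {"tx":0,"ty":0,"tz":0,"twist":0},
  {"tx":0,"ty":0,"tz":0,"twist":0},
  {"tx":0,"ty":0,"tz":0,"twist":0},
  {"tx":0,"ty":0,"tz":0,"twist":0},
  {"tx":0,"ty":0,"tz":0,"twist":0},
], gripper=1, squeeze=35)

```text
clock: 27.15
position: [0.4727, 0.2902, 0.0095]
ee_rot: [1.979, 2.439, 0.001]
force: [-0.4, -1.2, 6.0]
width: 0.647
gripper_force: 35.0
```

```bash
python3 - <<'E'
from lk import *
p,y,_=pose();print(p,np.rad2deg(y))
plan([(p[0],p[1],.158,101.8,4),(.5928,-.0121,.158,120.8,9)])
E
```

```text
[0.4727 0.2902 0.0095] 101.88820260758202
4 rows: [0.0, 0.0, -0.0371, 0.0002] mm/row 37 deg/row -0.0
9 rows: [[-0.0356, 0.0062, -0.0, -0.0235], [-0.0358, 0.0049, -0.0, -0.0235], [-0.036, 0.0036, -0.0, -0.0235], [-0.0361, 0.0022, -0.0, -0.0235], [-0.0361, 0.0009, -0.0, -0.0235], [-0.0361, -0.0004, -0.0, -0.0235], [-0.0361, -0.0018, -0.0, -0.0235], [-0.036, -0.0031, -0.0, -0.0235], [-0.0359, -0.0044, -0.0, -0.0235]] mm/row 36 deg/row 2.1
```

Request:
move_arm([
  {"tx":0,"ty":0,"tz":-0.037,"twist":0},
  {"tx":0,"ty":0,"tz":-0.037,"twist":0},
  {"tx":0,"ty":0,"tz":-0.037,"twist":0},
  {"tx":0,"ty":0,"tz":-0.037,"twist":0},
])

```text
clock: 27.55
position: [0.472, 0.29, 0.1583]
ee_rot: [-1.979, -2.44, 0.001]
force: [0.9, -0.1, -1.3]
width: 0.644
gripper_force: 35.0
```

Request:
move_arm([
  {"tx":-0.0356,"ty":0.0062,"tz":0,"twist":-0.0235},
  {"tx":-0.0358,"ty":0.0049,"tz":0,"twist":-0.0235},
  {"tx":-0.036,"ty":0.0036,"tz":0,"twist":-0.0235},
  {"tx":-0.0361,"ty":0.0022,"tz":0,"twist":-0.0235},
  {"tx":-0.0361,"ty":0.0009,"tz":0,"twist":-0.0235},
  {"tx":-0.0361,"ty":-0.0004,"tz":0,"twist":-0.0235},
  {"tx":-0.0361,"ty":-0.0018,"tz":0,"twist":-0.0235},
  {"tx":-0.036,"ty":-0.0031,"tz":0,"twist":-0.0235},
  {"tx":-0.0359,"ty":-0.0044,"tz":0,"twist":-0.0235},
  {"tx":0,"ty":0,"tz":0,"twist":0},
  {"tx":0,"ty":0,"tz":0,"twist":0},
  {"tx":0,"ty":0,"tz":0,"twist":0},
])

```text
clock: 28.75
position: [0.5927, -0.0105, 0.157]
ee_rot: [-1.547, -2.734, -0.001]
force: [-0.7, -0.2, 0.4]
width: 0.644
gripper_force: 35.0
```

```bash
python3 - <<'E'
from lk import *
p,y,_=pose();o=arm.observe();print(p,np.rad2deg(y),o["joints"],o["width"],o["force"])
plan([(.5928,-.0121,.10,120.8,5),(.5928,-.0121,.089,120.8,3)])
E
```

```text
[ 0.5927 -0.0105  0.157 ] 120.99627491920046 [ 0.472   0.5824 -0.8114  1.6913  0.47    1.0742  0.054 ] 0.6442506581617424 [-0.7059 -0.1818  0.402 ]
5 rows: [-0.0003, -0.0001, 0.0114, 0.0004] mm/row 11 deg/row -0.0
3 rows: [0.0, 0.0, 0.0037, 0.0] mm/row 4 deg/row -0.0
```

Request:
move_arm([
  {"tx":-0.0003,"ty":-0.0001,"tz":0.0114,"twist":0},
  {"tx":-0.0003,"ty":-0.0001,"tz":0.0114,"twist":0},
  {"tx":-0.0003,"ty":-0.0001,"tz":0.0114,"twist":0},
  {"tx":-0.0003,"ty":-0.0001,"tz":0.0114,"twist":0},
  {"tx":0,"ty":0,"tz":0.0114,"twist":0},
  {"tx":0,"ty":0,"tz":0.005,"twist":0},
  {"tx":0,"ty":0,"tz":0.005,"twist":0},
  {"tx":0,"ty":0,"tz":0,"twist":0},
  {"tx":0,"ty":0,"tz":0,"twist":0},
  {"tx":0,"ty":0,"tz":0,"twist":0},
])

```text
clock: 29.75
position: [0.5932, -0.013, 0.0902]
ee_rot: [-1.549, -2.733, 0.0]
force: [-1.3, 0.6, -1.9]
width: 0.645
gripper_force: 35.0
```

```bash
python3 - <<'E'
from lk import *
for i in range(4):
  p,y,_=pose();o=arm.observe();print(p,np.rad2deg(y),o["width"],o["force"]);arm.get_image("side") if i<3 else 0
plan([(.5928,-.0121,.086,120.8,3)])
E
```

```text
[ 0.5932 -0.013   0.0902] 120.93269145959141 0.6447561675025215 [-1.2948  0.6314 -1.9355]
[ 0.5932 -0.013   0.0902] 120.93149892567554 0.6430852758102397 [-1.3168  0.2647 -1.0072]
[ 0.5932 -0.013   0.0902] 120.93471116507378 0.6432035618144876 [-1.4032  0.4967 -1.3331]
[ 0.5932 -0.013   0.0902] 120.93675026421818 0.6454822463890588 [-1.8169  0.7648 -0.3868]
3 rows: [0.0003, 0.0, 0.0014, 0.0005] mm/row 1 deg/row -0.0
```

Request:
move_arm([
  {"tx":0.0005,"ty":0,"tz":0.001,"twist":0},
  {"tx":0.0004,"ty":0,"tz":0.001,"twist":0},
  {"tx":0,"ty":0,"tz":0.001,"twist":0},
  {"tx":0,"ty":0,"tz":0.001,"twist":0},
  {"tx":0,"ty":0,"tz":0.001,"twist":0},
  {"tx":0,"ty":0,"tz":0,"twist":0},
  {"tx":0,"ty":0,"tz":0,"twist":0},
])

```text
clock: 30.6
position: [0.5931, -0.0123, 0.085]
ee_rot: [1.549, 2.733, 0.0]
force: [0.1, -0.2, -0.5]
width: 0.647
gripper_force: 35.0
```

Request:
move_arm([
  {"tx":0,"ty":0,"tz":0.0005,"twist":0},
  {"tx":0,"ty":0,"tz":0.0005,"twist":0},
  {"tx":0,"ty":0,"tz":0.0005,"twist":0},
  {"tx":0,"ty":0,"tz":0,"twist":0},
  {"tx":0,"ty":0,"tz":0,"twist":0},
])

```text
clock: 31.1
position: [0.5931, -0.0123, 0.0843]
ee_rot: [1.548, 2.733, -0.0]
force: [-3.3, -1.3, 8.2]
width: 0.645
gripper_force: 35.0
```

Request:
move_arm([
  {"tx":0,"ty":0,"tz":0,"twist":0},
  {"tx":0,"ty":0,"tz":-0.0002,"twist":-0.06},
  {"tx":0,"ty":0,"tz":-0.0003,"twist":-0.06},
  {"tx":0,"ty":0,"tz":-0.0002,"twist":-0.06},
  {"tx":0,"ty":0,"tz":-0.0003,"twist":-0.06},
  {"tx":0,"ty":0,"tz":-0.0003,"twist":-0.06},
  {"tx":0,"ty":0,"tz":0,"twist":0},
  {"tx":0,"ty":0,"tz":0,"twist":0},
])

```text
clock: 31.9
position: [0.5932, -0.0119, 0.0856]
ee_rot: [0.867, 3.019, 0.001]
force: [-3.5, -0.2, 7.3]
width: 0.642
gripper_force: 35.0
```

```bash
python3 - <<'E'
from lk import *
p,y,_=pose();o=arm.observe();print(p,np.rad2deg(y),o["width"],o["force"],o["ft_torque"])
E
```

```text
[ 0.5932 -0.0119  0.0856] 147.96280814111526 0.6422182700627046 [-3.5064 -0.2048  7.2745] [0.0252 0.3985 0.1414]
```

Request:
move_arm([
  {"tx":0,"ty":0,"tz":0,"twist":-0.06},
  {"tx":0,"ty":0,"tz":0,"twist":-0.06},
  {"tx":0,"ty":0,"tz":0,"twist":-0.06},
  {"tx":0,"ty":0,"tz":0,"twist":0},
  {"tx":0,"ty":0,"tz":0,"twist":0},
])

```text
clock: 32.4
position: [0.593, -0.0123, 0.0847]
ee_rot: [-0.438, -3.111, -0.0]
force: [0.2, 0.6, 0.2]
width: 0.644
gripper_force: 35.0
```

```bash
python3 - <<'E'
from lk import *
p,y,_=pose();o=arm.observe();print(p,np.rad2deg(y),o["width"],o["force"],o["ft_torque"])
E
```

```text
[ 0.593  -0.0123  0.0847] 163.96543824080413 0.6441088130757576 [0.2398 0.5962 0.2298] [ 0.0267 -0.1456  0.0048]
```

Request:
move_arm([
  {"tx":0,"ty":0,"tz":0.001,"twist":0},
  {"tx":0,"ty":0,"tz":0.001,"twist":0},
  {"tx":0,"ty":0,"tz":0.001,"twist":0},
  {"tx":0,"ty":0,"tz":0.001,"twist":0},
  {"tx":0,"ty":0,"tz":0.001,"twist":0},
  {"tx":0,"ty":0,"tz":0.001,"twist":0},
  {"tx":0,"ty":0,"tz":0,"twist":0},
  {"tx":0,"ty":0,"tz":0,"twist":0},
])

```text
clock: 33.2
position: [0.5929, -0.0123, 0.0788]
ee_rot: [0.434, 3.111, -0.0]
force: [-0.9, 0.2, -0.8]
width: 0.643
gripper_force: 35.0
```

Request:
move_arm([
  {"tx":0,"ty":0,"tz":0.0005,"twist":0},
  {"tx":0,"ty":0,"tz":0.0003,"twist":0},
  {"tx":0,"ty":0,"tz":0,"twist":0},
  {"tx":0,"ty":0,"tz":0,"twist":0},
  {"tx":0,"ty":0,"tz":0,"twist":0.07},
  {"tx":0,"ty":0,"tz":0,"twist":0.07},
  {"tx":0,"ty":0,"tz":0,"twist":0.07},
  {"tx":0,"ty":0,"tz":0,"twist":0.07},
  {"tx":0,"ty":0,"tz":0,"twist":0.07},
  {"tx":0,"ty":0,"tz":0,"twist":0},
  {"tx":0,"ty":0,"tz":0,"twist":0},
])

```text
clock: 34.3
position: [0.593, -0.0122, 0.0781]
ee_rot: [1.257, 2.879, -0.0]
force: [-0.0, 0.4, 1.5]
width: 0.641
gripper_force: 35.0
```

```bash
python3 - <<'E'
from lk import *
p,y,_=pose();o=arm.observe();print(p,np.rad2deg(y),o["width"],o["force"],o["ft_torque"])
E
```

```text
[ 0.593  -0.0122  0.0781] 132.82620038425603 0.6413903212133041 [-0.0355  0.4296  1.4632] [ 0.0952 -0.2502  0.0195]
```

Request:
move_arm([
  {"tx":0,"ty":0,"tz":0,"twist":0},
  {"tx":0,"ty":0,"tz":0.0001,"twist":0.06},
  {"tx":0,"ty":0,"tz":0.0002,"twist":0.06},
  {"tx":0,"ty":0,"tz":0.0003,"twist":0.06},
  {"tx":0,"ty":0,"tz":0.0003,"twist":0.06},
  {"tx":0,"ty":0,"tz":0.0003,"twist":0.06},
  {"tx":0,"ty":0,"tz":0,"twist":0},
  {"tx":0,"ty":0,"tz":0,"twist":0},
], squeeze=60)

```text
clock: 35.1
position: [0.5931, -0.0123, 0.0771]
ee_rot: [1.894, 2.506, 0.0]
force: [0.2, 0.1, 4.0]
width: 0.64
gripper_force: 60.0
```

```bash
python3 - <<'E'
from lk import *
p,y,_=pose();o=arm.observe();print(p,np.rad2deg(y),o["width"],o["force"],o["ft_torque"])
E
```

```text
[ 0.5931 -0.0123  0.0771] 105.83987487347363 0.6401930271241235 [0.1606 0.0803 4.012 ] [-0.0682  0.0032 -0.0839]
```

Request:
move_arm([
  {"tx":0,"ty":0,"tz":0.0002,"twist":0.06},
  {"tx":0,"ty":0,"tz":0.0002,"twist":0.06},
  {"tx":0,"ty":0,"tz":0.0002,"twist":0.06},
  {"tx":0,"ty":0,"tz":0.0001,"twist":0.06},
  {"tx":0,"ty":0,"tz":0.0001,"twist":0.06},
  {"tx":0,"ty":0,"tz":0,"twist":0},
  {"tx":0,"ty":0,"tz":0,"twist":0},
])

```text
clock: 35.8
position: [0.5931, -0.0123, 0.0763]
ee_rot: [2.427, 1.994, 0.0]
force: [-0.8, 0.0, 6.5]
width: 0.643
gripper_force: 60.0
```

```bash
python3 - <<'E'
from lk import *
p,y,_=pose();o=arm.observe();print(p,np.rad2deg(y),o["width"],o["force"],o["ft_torque"])
E
```

```text
[ 0.5931 -0.0123  0.0763] 78.80533491602696 0.6426380653092119 [-0.7795  0.0328  6.5227] [-0.1105  0.1196 -0.0864]
```

Request:
move_arm([
  {"tx":0,"ty":0,"tz":0,"twist":0.03},
  {"tx":0,"ty":0,"tz":0,"twist":0.03},
  {"tx":0,"ty":0,"tz":0,"twist":0.02},
  {"tx":0,"ty":0,"tz":0,"twist":0.02},
  {"tx":0,"ty":0,"tz":0,"twist":0},
  {"tx":0,"ty":0,"tz":0,"twist":0},
])

```text
clock: 36.4
position: [0.5922, -0.0126, 0.0761]
ee_rot: [2.575, 1.8, -0.003]
force: [-4.5, -1.2, 7.5]
width: 0.641
gripper_force: 60.0
```

```bash
python3 - <<'E'
from lk import *
p,y,_=pose();o=arm.observe();print(p,np.rad2deg(y),o["width"],o["force"],o["ft_torque"])
E
```

```text
[ 0.5922 -0.0126  0.0761] 69.9048218678225 0.641172597391341 [-4.4567 -1.1786  7.5351] [-0.359   0.6872  0.7576]
```

Request:
move_arm([
  {"tx":0,"ty":0,"tz":0,"twist":0.02},
  {"tx":0,"ty":0,"tz":0,"twist":0.01},
  {"tx":0,"ty":0,"tz":0,"twist":0},
  {"tx":0,"ty":0,"tz":0,"twist":0},
])

```text
clock: 36.8
position: [0.5922, -0.0137, 0.0762]
ee_rot: [2.617, 1.737, -0.004]
force: [-4.0, -3.8, 9.8]
width: 0.64
gripper_force: 60.0
```

```bash
python3 - <<'E'
from lk import *
p,y,_=pose();o=arm.observe();print(p,np.rad2deg(y),o["width"],o["force"],o["ft_torque"])
E
```

```text
[ 0.5922 -0.0137  0.0762] 67.14083110239638 0.6403026234333269 [-4.0112 -3.84    9.841 ] [-0.9976  0.8474  0.5104]
```

Request:
move_arm([
  {"tx":0,"ty":0,"tz":0,"twist":0},
  {"tx":0,"ty":0,"tz":0,"twist":0},
  {"tx":0,"ty":0,"tz":0,"twist":0},
  {"tx":0,"ty":0,"tz":0,"twist":0},
  {"tx":0,"ty":0,"tz":-0.03,"twist":0},
  {"tx":0,"ty":0,"tz":-0.045,"twist":0},
  {"tx":-0.02,"ty":0,"tz":-0.045,"twist":0},
  {"tx":-0.03,"ty":0,"tz":-0.045,"twist":0},
  {"tx":0,"ty":0,"tz":0,"twist":0},
  {"tx":0,"ty":0,"tz":0,"twist":0},
  {"tx":0,"ty":0,"tz":0,"twist":0},
  {"tx":0,"ty":0,"tz":0,"twist":0},
], gripper=-1)

```text
clock: 38.0
position: [0.5736, -0.0553, 0.2361]
ee_rot: [-2.618, -1.733, 0.003]
force: [0.8, 0.2, 0.8]
width: 1.0
gripper_force: 0.0
```

```bash
python3 - <<'E'
from lk import *
p,y,_=pose();print(p,np.rad2deg(y),arm.observe()["force"])
c=arm.calibration("wrist");img=arm.get_image("wrist");x=np.array([.593,-.0122])
u,v=proj(c,[[*x,.097]])[0].round().astype(int);w=60
gr=cv2.cvtColor(np.ascontiguousarray(img),cv2.COLOR_RGB2GRAY)
vv,uu=np.nonzero(gr<75)
W=np.array([at_z(c,[a/512,b/384],.098)[:2] for a,b in zip(uu,vv) if abs(a-u)<w and abs(b-v)<w])-x
r=np.hypot(*W.T);W=W[(r<.027)&(r>.006)];th=np.arctan2(W[:,1],W[:,0]);print("lug yaw mod120",len(W),np.rad2deg(np.angle(np.exp(3j*th).mean()))/3,"expected about -0.5")
cells(["side","top"],[(.593,-.012)],(.067,.097,.03),"lid_mid",25)
a=cv2.resize(np.ascontiguousarray(img[max(v-60,0):v+60,u-70:u+70,::-1]),None,fx=2.8,fy=2.8);b=cv2.resize(np.ascontiguousarray(arm.get_image("side")[150:240,230:320,::-1]),(336,336),interpolation=2)
h=min(a.shape[0],336);cv2.imwrite("pics/end.png",np.hstack([a[:h],b[:h]])); print(a.shape)
E
```

```text
[ 0.5736 -0.0553  0.2361] 67.02041739071052 [0.788  0.203  0.8205]
lug yaw mod120 17 -2.081064566796782 expected about -0.5
side 0 0.61 [278.1402 191.1716] 542 574 [ 0.5945 -0.0122]
top 0 0.65 [249.4144 184.6486] 111 579 [0.5896 0.0071]
0 [0.5946 0.0076 0.0686] [-1.6523  0.378  -0.0108 -1.584 ]
(336, 392, 3)
```

View pics/end.png

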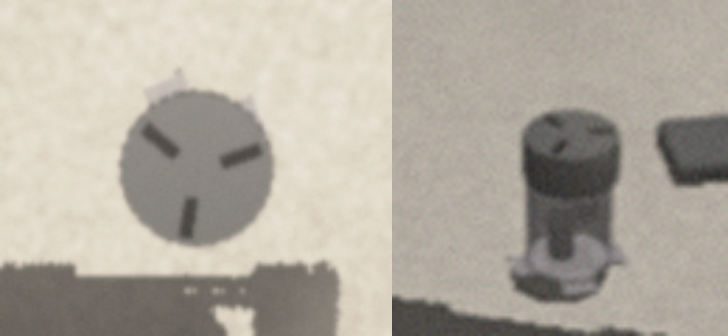

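The lid sits level on the jar with the cells visible inside (wrist crop centre (197,167)). Its lug yaw of about -2° matches fully home at the stop. The arm is clear, so I'm handing in.

```bash
python3 -c "
from cell import arm
print(arm.sign_off())"
```

```text
the job is handed in; nothing more can be done
None
```

I put both cells in the jar, screwed the lid down to its stop and let go, and handed the job in at about 38 s; the sign-off call did not return a verdict.

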